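Take the split retaining ring off the sugar sieve

ROBOT

A 6-joint arm with a two-finger parallel gripper is mounted at the origin on a cart in front of the work surface, level with it; the furniture and walls round the work are solid. World frame = base frame: x ahead of the robot, y to its left, z up, the work surface at z = 0. Lengths are in m, angles in degrees, forces in N, time in s.
With the tool pointing down it reaches from about 0.3 to 0.75 m from the base axis. Payload 8.5 kg.
Tool frame: the origin (TCP) lies on the centre line of the jaws, within the pads' length; the fingertips stand 17 mm ahead of it and the grasp point (between the pads) lies 2 mm behind it; z points along the fingers, y is the direction in which the jaws open and shut (so a half turn about z gives the same grasp; the last joint's range is limited). The gripper opens to 85 mm and grips with 20 to 120 N. Pads are 22 mm wide; open, the fingers measure 114 mm over their backs; the gripper's body (76 mm by 85 mm) begins 54 mm behind the grasp point. The pads swing forward as they close: fully open they stand 13 mm farther back than shut.
Start: joints at [-89.341, 21.807, 74.336, -0, 83.858, -12.336], TCP at [0.124, -0.536, 0.248] pointing down, gripper open.
Joint ranges: [-178.18, 178.18], [-50.72, 133.34], [12.68, 142.11], [-81.47, 261.47], [9.98, 163.14], [-165.26, 165.26]. Speed limits (degrees/s): [136.94, 136.94, 180, 180, 180, 180].

INTERFACE

Orientations are given as a 3x3 rotation matrix whose columns are the frame's x, y, z axes.
In Python, from rig import env, imaging, close_job gives the robot as it stands.
- The arm moves only by the tool step_arm, never from a script. Its argument "steps" is one flat list of numbers, 7 for each row, row after row: the opening, from 0 (shut) to 1 (fully open), then the shift along the tool's x, y, z as a fraction of full scale, then the turn, a rotation vector about the tool's x, y, z as a fraction of full scale. A call has 1 to 10 rows; each row is the pose to reach, as a shift and turn from the pose commanded when the call began, along the tool's axes at that moment; what a row does not reach only later rows make up. Full scale, the value 1, is 0.3 m for a shift and 45 degrees for a turn. A row lasts 1/10 s, in which the tool goes at most 50 mm and 8.59 degrees, less where a joint would pass 70% of its speed; a pose out of reach is approached as far as the arm can. A call with a number of a shift or a turn outside -1 to 1 is refused whole. A call with a gripper value outside its range is refused whole. The fingers move at their own pace and stop on an object; "grip_force" is the grip in N (left out, the last holds). Time passes only in rows, so rows that repeat a pose let the fingers close. It gives the time, the measured TCP pose, the force and the opening at its end, in the units of the state.
- env.observe(): the state, without advancing time (a new reading comes with each control period).
- imaging.get_image(name): name is "side" or "top"; returns (picture, depth): 480x640x3 uint8, blue, green, red; 480x640 float32, m along the optical axis (not along the pixel's ray), 0 where there is no reading.
- imaging.get_calibration(name): a dict with "camera_matrix" (3x3 intrinsics, pixels), "world_from_camera" (4x4, takes a point from camera to world coordinates). Camera axes: x right, y down, z forward; pixel columns grow to the right and rows downward; lengths in m; the calibration is good to about 2 mm. A picture is of the moment at which its call begins. get_calibration takes no time and is no camera call.
- close_job(): hands the job in, once; it reports no verdict.
Trained networks look in the newest picture that a camera, given by its name, has taken for a name from the list of things; names that differ only in an ending like _2 or _b are one class to them, and where a whole thing is asked for, a point or a joint stands for the part that bears it (a point fixed in the world has none). Each returns a list of dicts, best first, with "score" (0 to 1); they miss things now and then, are a little off and sometimes report something else, mostly with a low value. They report only what shows in the picture. A call takes as long as a camera call.
- imaging.spot_in(camera, target): "pixel" ([column, row] in pixels, amid what is visible of it).
- imaging.regions_of(camera, target): "mask" (480x640 bool, what is visible of it) and "pixel" ([column, row] in pixels, amid what is visible of it).
- imaging.pinpoint(camera, target): "pixel" ([column, row] in pixels: a listed point, or the origin of a listed thing).
The state is a dict: "time_s": time; "q": joint angles; "qvel": joint speeds; "joint_efforts": joint torques, N m; "position": TCP position; "tool_rot": TCP orientation; "ft_force": force on the tool from outside, world axes, zero at the start; "wrist_torque": the same for the moment, N m; "grip_width": finger opening in m.
Only numpy, scipy, OpenCV 4.12 (cv2) and the standard library are available. Lean on these libraries where they do the work, as an engineer would, in place of code of your own. Each camera call takes 0.05 s, during which the arm holds its last target.

TASK

Strip the sugar sieve for washing up: reach the tip of the blue-handled hook pick through the notch in the sieve's wall, lift the ring's flat tab out of the groove with it and leave the tab standing on the rim. Lay the pick back down on the table, then take the brass ring off the sieve and lay it flat in the small aluminium pan, without dropping it. Leave the pan and the other things on the table where they are.

Things in the scene. Friction and masses are not known exactly. Their poses are not given: they have to be found in the camera images.
- sieve: Round steel drum sieve, 142 mm over the wall, 151 mm at the foot, 76 mm high; it does not move. Origin: centre of its underside; z up; -x points to the pick notch. Wall at the rim: inner radius 64.5, outer 71 mm. Below it a groove widens to 67 mm; its floor, the flange of the mesh insert (inner radius 52 mm), is 11 mm below the rim. The mesh lies 42 mm below the rim.
- sieve_notch (a point): Middle of the mouth of the notch, at rim height in the wall, 69 mm from the sieve's axis. The notch is a slot through wall and flange, 15 mm wide and 30 mm deep from the rim, too narrow for a finger.
- ring: Split spring ring of 9 mm round brass wire, 132 mm over the outside, 70 to 120 g. Origin: its centre, half-way up the wire; z up; -x points to the flat tab at one end; 12 mm gap to the plain end. Each arm springs about 5 mm outward when out of the groove. Seated in the groove, its top is 2 mm below the rim, so fingers cannot get round it. About 2 N straight up at the tab snap it out.
- ring_tab (a point): Centre of the ring's flat tab: 18 mm along the ring, 9 mm radially, 9 mm high, 60 mm from the ring's centre. Seated, it spans the notch, underside 11 mm below the rim; pulled outward there it jams. Lifted until the underside is 3 mm above the rim, then drawn about 8 mm outward, it stays out, resting on the rim; grip the ring there by the tab, one finger inside and one outside the wall.
- pick: Hook pick, 55 to 90 g, loose on the table, hook up. Origin: centre of its blue handle (95 mm long, 24 mm wide, 28 mm high; long axis x, z up). A straight 6 mm steel shaft runs from the middle of the handle's front along +x and ends in a small hook that turns up along z. Held with less than about 20 N it can pivot between the fingers under load.
- pick_tip (a point): Top of the pick's upturned hook: 96 mm ahead of the handle's centre and 8 mm above the shaft's axis, 5 mm above the shaft's upper side. The hook is 5 mm thick.
- pan: Small aluminium sheet pan, 247 x 185 mm over its beaded edge, 21 mm high, loose, 450 g. Origin: centre of its underside; x along its length; floor 2.5 mm thick, inside 235 x 173 mm.
- shaker_a: Spice jar with black cap, 45 mm across, 105 mm high, a bystander.
- pastry_brush: Flat pastry brush with wooden handle, 214 mm long, a bystander.

How it is judged (in metres and radians):
On the way, in this order (a step that is already met when the one before it is completed fails the run):
1. the pick has lifted the ring's tab out of the groove: the tab rests on the pick, its underside above the rim (z of ring_tab in the frame of sieve above 0.0805 m and contact force between pick and ring above 0.2 N and contact force between the fingers and ring below 0.1 N), for 0.1 s.
2. the pick is clear of the ring and lies on the table, released, while the tab stands on the rim (z of ring_tab in the frame of sieve above 0.077 m and horizontal distance between ring and sieve below 0.03 m and contact force between pick and ring below 0.05 N and contact force between the fingers and pick below 0.05 N and height (world z) of pick below 0.022 m and height (world z) of pick_tip below 0.04 m), for 0.1 s.
At the end, for the whole second after the job is handed in: The ring lies flat (within about 4 degrees) on the pan's floor, inside its walls, and is at rest; the pick lies at rest on the table (z of ring in the frame of pan between 0.003 and 0.012 m and angle between ring's own z axis and vertical below 0.08 rad and x of ring in the frame of pan between -0.06 and 0.06 m and y of ring in the frame of pan between -0.03 and 0.03 m and height (world z) of pick between 0 and 0.022 m and height (world z) of pick_tip below 0.04 m and linear speed of each of ring, pick below 0.02 m/s); the robot touches nothing.
It fails at once if the ring is dropped or thrown into the pan from more than about 5 cm (distance between ring and pan below 0.04 m and linear speed of ring above 0.9 m/s).
It fails at once if the pan, the jar or the brush is shifted by more than 3 cm (distance of any of pan, shaker_a, pastry_brush from where it was at the start of the episode above 0.03 m).
It also fails if it takes over 66 s, if anything falls off the work surface, if the arm or the gripper's body presses on something with over 40 N, if the wrist force passes 120 N, or if a joint passes its speed limit or range.

## Working session

There is one attempt and no reset: what is moved stays moved. The work goes in short steps, Python scripts to look and compute and a tool call to move; the robot and the scene stay as the last step left them, time stands still between calls to the robot, and variables do not carry over. Pictures are saved under pics/ and viewed, and the job is handed in when it is done.

Besides the shell and the picture viewer there is one more tool, called after "Request:" as name(argument=value, ...), one argument or row to a line, values as JSON. step_arm: Moves the arm, as the interface text tells. Shift numbers are shares of 0.3 m and turn numbers shares of 45 degrees, none past 1 either way. Its arguments: {"type":"object","properties":{"steps":{"type":"array","items":{"type":"number"}},"grip_force":{"type":"number"}},"required":["steps"]}

```bash
ls; mkdir -p pics
python3 - <<'E'
from rig import env, imaging
import cv2,numpy as np
o=env.observe(); print(o)
for c in ("side","top"):
    im,d=imaging.get_image(c); cv2.imwrite(f"pics/{c}0.png",im); np.save(f"{c}0.npy",d)
    k=imaging.get_calibration(c); print(c,k)
    for t in ("sieve","sieve_notch","ring","ring_tab","pick","pick_tip","pan","shaker_a","pastry_brush"):
        r=imaging.pinpoint(c,t); print(t,[(np.round(x["pixel"],1).tolist(),round(x["score"],2)) for x in r[:2]])
print(env.observe()["time_s"])
E
```

```text
pics
{'time_s': 0.0, 'q': array([-8.93408738e+01,  2.18438785e+01,  7.43867372e+01, -1.00630725e-03,
        8.38592332e+01, -1.23367221e+01]), 'qvel': array([ 0.01472866, -0.07498098,  0.04882354,  0.0129047 , -0.01146703,
       -0.06355947]), 'joint_efforts': array([-1.81002746e-03, -4.48468316e+01, -2.31278819e+01, -2.71644876e-04,
        4.73498774e-03,  2.01781000e-05]), 'position': array([ 0.12366567, -0.53562842,  0.24767302]), 'tool_rot': array([[ 9.74385943e-01,  2.24882266e-01, -3.55010066e-05],
       [ 2.24882044e-01, -9.74384733e-01,  1.56785294e-03],
       [ 3.17990682e-04, -1.53567740e-03, -9.99998770e-01]]), 'ft_force': array([ 0.53435049,  0.18687911, -0.07956159]), 'wrist_torque': array([-0.04191407, -0.0457806 ,  0.05086018]), 'grip_width': 0.08531525226736686}
side {'camera_matrix': array([[507.05230463,   0.        , 323.40975442],
       [  0.        , 507.05230463, 243.5327837 ],
       [  0.        ,   0.        ,   1.        ]]), 'world_from_camera': array([[-0.98065998, -0.12476205,  0.15079935,  0.45255131],
       [-0.19514601,  0.56436941, -0.80212543,
[... 506 characters left out ...]
01],
       [  0.        , 574.5262852 , 238.19779227],
       [  0.        ,   0.        ,   1.        ]]), 'world_from_camera': array([[ 0.00912492, -0.98258482,  0.18559041,  0.40631329],
       [-0.99972001, -0.01301637, -0.01976034, -0.25820397],
       [ 0.02183192, -0.18535813, -0.98242849,  1.06884992],
       [ 0.        ,  0.        ,  0.        ,  1.        ]])}
sieve [([324.7, 250.1], 0.82)]
sieve_notch [([310.4, 283.3], 0.56), ([401.0, 297.3], 0.41)]
ring []
ring_tab [([308.1, 279.1], 0.7)]
pick [([227.6, 199.3], 0.81)]
pick_tip [([177.5, 183.0], 0.9)]
pan [([192.2, 280.7], 0.56)]
shaker_a [([435.0, 319.5], 0.91)]
pastry_brush [([399.5, 295.9], 0.86), ([226.6, 198.0], 0.44)]
1.0
```

View pics/side0.png

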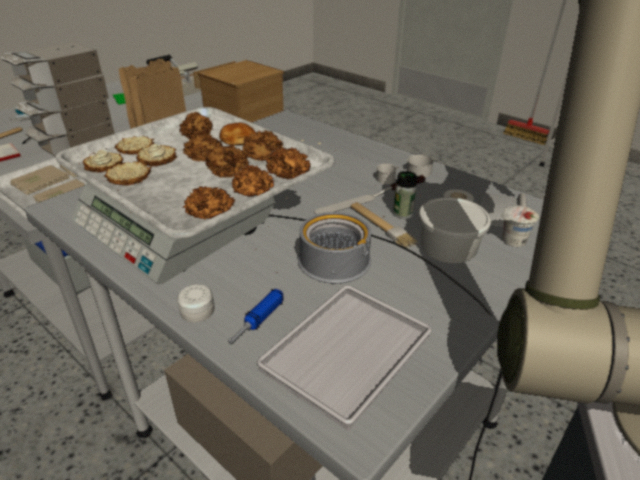

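View pics/top0.png

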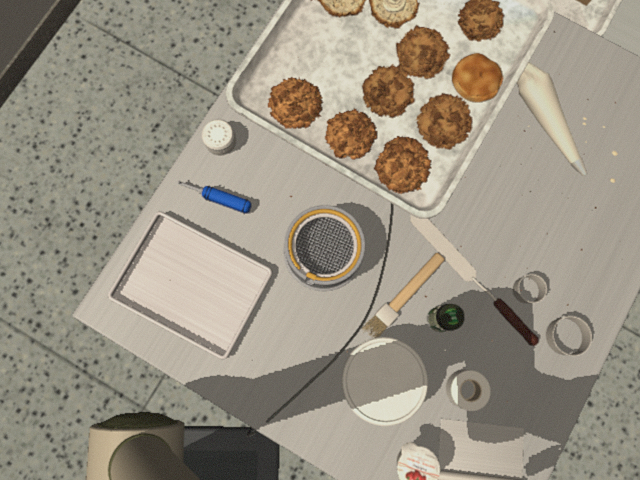

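```bash
cat > h.py <<'E'
from rig import env, imaging
import cv2,numpy as np
def ray(c,p):
    k=imaging.get_calibration(c);K=k["camera_matrix"];T=k["world_from_camera"]
    d=T[:3,:3]@np.linalg.solve(K,[p[0],p[1],1.]);return T[:3,3],d
def onz(c,p,z):
    o,d=ray(c,p);return o+d*(z-o[2])/d[2]
def proj(c,P):
    k=imaging.get_calibration(c);T=np.linalg.inv(k["world_from_camera"]);P=np.atleast_2d(P)
    q=(T[:3,:3]@P.T).T+T[:3,3];q=(k["camera_matrix"]@q.T).T;return q[:,:2]/q[:,2:]
def tri(ps):
    A=np.zeros((3,3));b=np.zeros(3)
    for c,p in ps:
        o,d=ray(c,p);d=d/np.linalg.norm(d);M=np.eye(3)-np.outer(d,d);A+=M;b+=M@o
    return np.linalg.solve(A,b)
def cloud(c,d,mask=None):
    k=imaging.get_calibration(c);K=k["camera_matrix"];T=k["world_from_camera"]
    v,u=np.nonzero((d>0)&(mask if mask is not None else True));z=d[v,u]
    P=np.c_[(u-K[0,2])/K[0,0]*z,(v-K[1,2])/K[1,1]*z,z];return P@T[:3,:3].T+T[:3,3],u,v
def crop(im,x0,y0,w,h,s,name):
    cv2.imwrite("pics/"+name,cv2.resize(im[y0:y0+h,x0:x0+w],None,fx=s,fy=s,interpolation=cv2.INTER_CUBIC))
E
python3 - <<'E'
from h import *
px={"side":dict(sieve=(334.7,260.3),notch=(367.1,242.2),tab=(361.5,243.8),pick=(263.1,309.5),tip=(228.1,339.9),pan=(346.2,352.1)),
"top":dict(sieve=(324.7,250.1),notch=(310.4,283.3),tab=(308.1,279.1),pick=(227.6,199.3),tip=(177.5,183),pan=(192.2,280.7))}
Z=dict(sieve=0,notch=.076,tab=.0695,pick=.014,tip=.022,pan=0)
for n in Z: print(n,*[np.round(onz(c,px[c][n],Z[n]),4) for c in px],np.round(tri([(c,px[c][n]) for c in px]),4))
for c in px:
    im=cv2.imread(f"pics/{c}0.png");d=np.load(f"{c}0.npy")
    P,u,v=cloud(c,d)
    blue=(im[...,0].astype(int)-im[...,2]>60)&(im[...,0].astype(int)-im[...,1]>40)
    b=blue[v,u]&(P[:,0]>0.2)
    # handle
    pk=onz(c,px[c]["pick"],.014); b&=np.hypot(P[:,0]-pk[0],P[:,1]-pk[1])<.09
    Q=P[b];m=(Q[:,:2].min(0)+Q[:,:2].max(0))/2;w,V=np.linalg.eigh(np.cov(Q[:,:2].T));t=(Q[:,:2]-Q[:,:2].mean(0))@V[:,1]
    print(c,"handle mean",Q.mean(0),"axis",V[:,1],np.degrees(np.arctan2(*V[::-1,1])),t.min(),t.max(),Q[:,2].max(), len(Q))
    s=onz(c,px[c]["sieve"],0)
    r=np.hypot(P[:,0]-s[0],P[:,1]-s[1])
    g=(r<.09)&(P[:,2]>.073)&(P[:,2]<.085);Q=P[g]
    A=np.c_[2*Q[:,:2],np.ones(len(Q))];x=np.linalg.lstsq(A,(Q[:,:2]**2).sum(1),rcond=None)[0]
    print("rim fit",x[:2],np.sqrt(x[2]+x[0]**2+x[1]**2),len(Q),np.median(Q[:,2]))
im=cv2.imread("pics/top0.png");crop(im,270,190,110,110,7,"t_sieve.png");crop(im,165,170,100,55,8,"t_pick.png")
im=cv2.imread("pics/side0.png");crop(im,285,200,100,90,7,"s_sieve.png");crop(im,215,275,90,75,8,"s_pick.png")
E
```

```text
sieve [ 0.5835 -0.289   0.    ] [ 0.5855 -0.2904  0.    ] [ 0.5847 -0.2905 -0.001 ]
notch [ 0.5173 -0.2597  0.076 ] [ 0.5141 -0.2638  0.076 ] [ 0.5161 -0.2638  0.073 ]
tab [ 0.528  -0.2614  0.0695] [ 0.5222 -0.2597  0.0695] [ 0.5249 -0.2597  0.0704]
pick [ 0.6798 -0.1005  0.014 ] [ 0.678  -0.1061  0.014 ] [ 0.6803 -0.1052  0.0092]
tip [ 0.7117 -0.0101  0.022 ] [ 0.7061 -0.0122  0.022 ] [ 0.7095 -0.0113  0.0202]
pan [ 0.52   -0.0445  0.    ] [ 0.5247 -0.0445  0.    ] [ 5.224e-01 -4.460e-02  2.000e-04]
side handle mean [ 0.67581178 -0.09448705  0.02365383] axis [0.33671411 0.94160693] 70.32319427102149 -0.050963582100567506 0.04091731476479749 0.03143841871467534 629
rim fit [ 0.58464812 -0.28527333] 0.06571844595572753 721 0.07518700161814351
top handle mean [ 0.67541    -0.10422203  0.02713452] axis [0.33484889 0.94227184] 70.4366509167563 -0.04553756663689517 0.05365970989152128 0.033262358256686886 578
rim fit [ 0.58315023 -0.28796946] 0.06532288316914013 1329 0.07532313781626787
```

View pics/t_sieve.png

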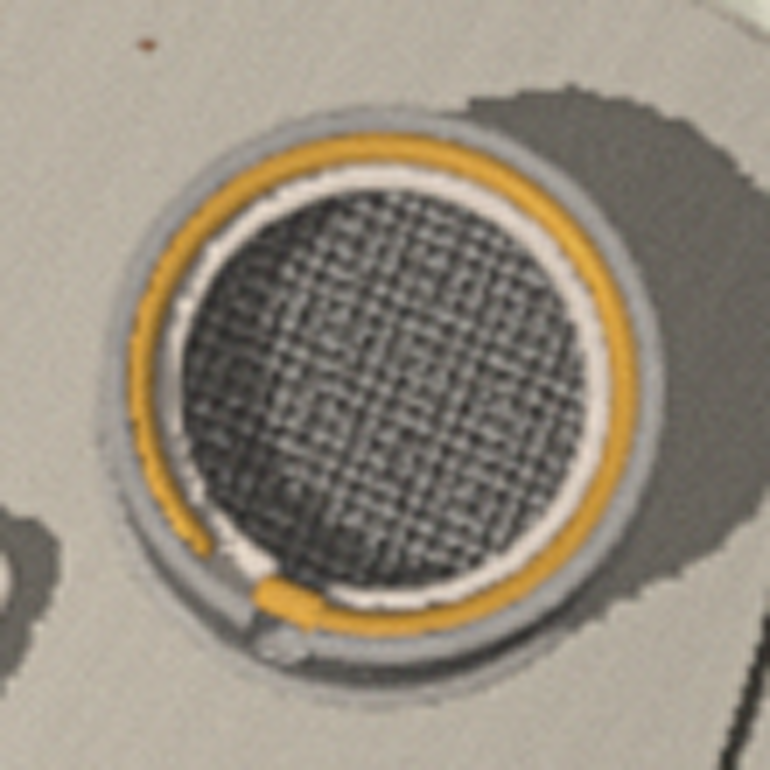

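View pics/t_pick.png

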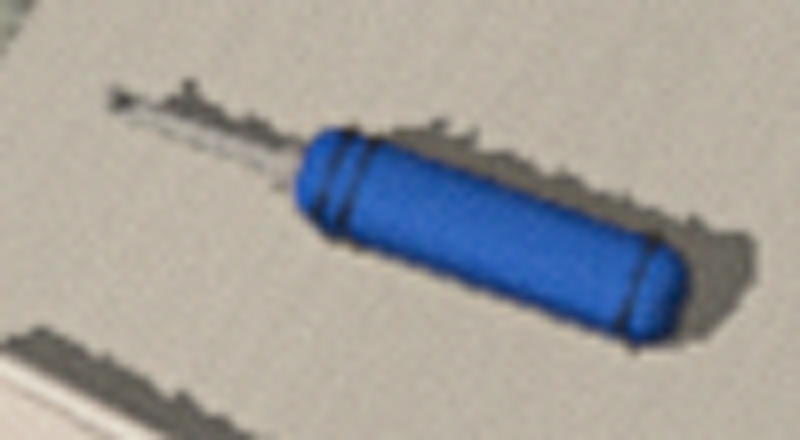

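View pics/s_sieve.png

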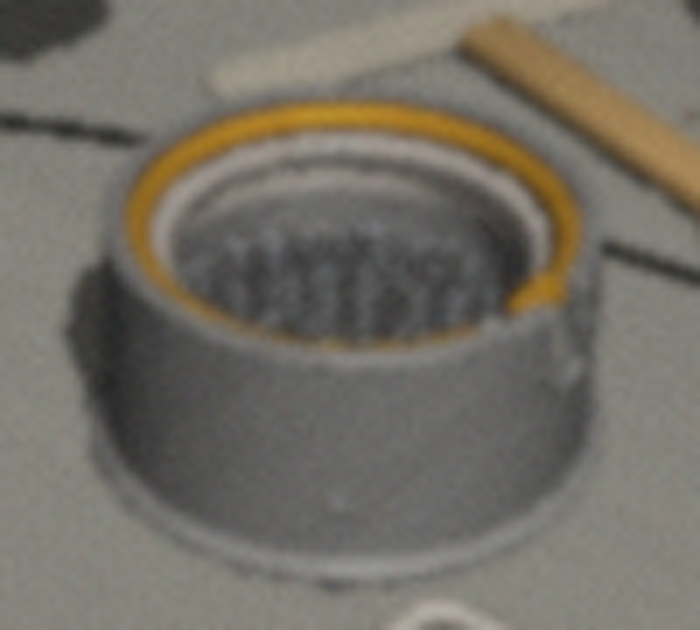

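View pics/s_pick.png

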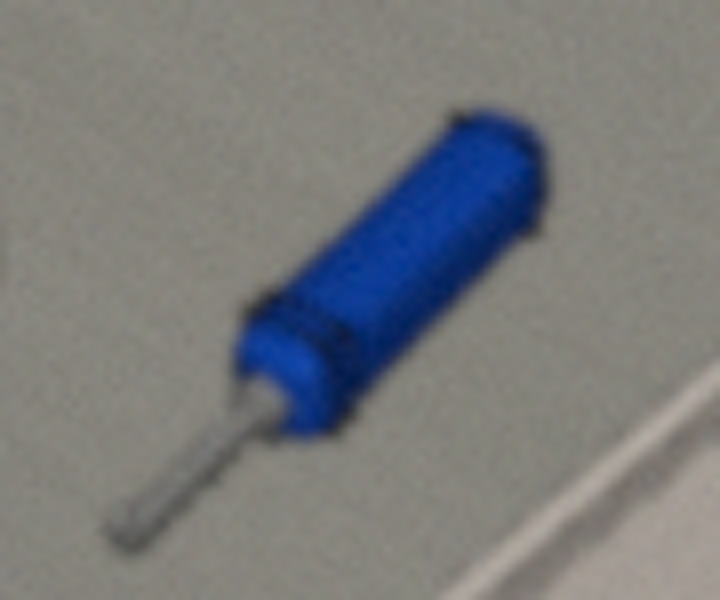

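```bash
cat > ov.py <<'E'
from h import *
def draw(c,im,x0,y0,w,h,s,name,polys):
    o=cv2.resize(im[y0:y0+h,x0:x0+w],None,fx=s,fy=s,interpolation=cv2.INTER_CUBIC)
    for P,col,cl in polys:
        p=(proj(c,P)+0.5-[x0,y0])*s
        cv2.polylines(o,[np.round(p*8).astype(np.int32)],cl,col,1,cv2.LINE_AA,3)
    cv2.imwrite("pics/"+name,o)
def circ(cx,cy,z,r):
    a=np.linspace(0,2*np.pi,120)
    return np.c_[cx+r*np.cos(a),cy+r*np.sin(a),z+0*a]
def box(cx,cy,z,yaw,l,w):
    a=np.radians(yaw);u=np.array([np.cos(a),np.sin(a)]);n=np.array([-u[1],u[0]])
    return np.array([[*(np.array([cx,cy])+u*i*l/2+n*j*w/2),z] for i,j in((1,1),(1,-1),(-1,-1),(-1,1))])
def seg(cx,cy,z,yaw,r0,r1,off=0):
    a=np.radians(yaw);u=np.array([np.cos(a),np.sin(a)]);n=np.array([-u[1],u[0]]);c=np.array([cx,cy])+n*off
    return np.array([[*(c+u*r0),z],[*(c+u*r1),z]])
E
cat > o1.py <<'E'
from ov import *
import sys
sx,sy,na,px,py,pa,qx,qy,qa=map(float,sys.argv[1:10])
R,G,Y=(0,0,255),(0,255,0),(255,255,0)
pol=[(circ(sx,sy,.076,.071),R,1),(circ(sx,sy,.076,.0645),G,1),(circ(sx,sy,0,.0755),R,1)]+[(seg(sx,sy,.076,na,.0645,.071,o),R,0) for o in(-.0075,.0075)]
pk=[(box(px,py,.028,pa,.095,.015),R,1),(box(px,py,.014,pa,.095,.024),G,1),(seg(px,py,.014,pa,.0475,.0985),Y,0)]
pan=[(box(qx,qy,.021,qa,.247,.185),R,1),(box(qx,qy,.0025,qa,.235,.173),G,1)]
t=cv2.imread("pics/top0.png");s=cv2.imread("pics/side0.png")
draw("top",t,270,190,110,110,7,"o_ts.png",pol);draw("side",s,285,200,100,90,6,"o_ss.png",pol)
draw("top",t,165,170,100,55,6,"o_tp.png",pk);draw("side",s,215,275,90,75,6,"o_sp.png",pk)
draw("top",t,100,200,180,170,4,"o_tn.png",pan);draw("side",s,250,270,190,160,4,"o_sn.png",pan)
def st(a,b):
    a=cv2.imread("pics/"+a);b=cv2.imread("pics/"+b);h=max(a.shape[0],b.shape[0]);o=np.zeros((h,a.shape[1]+b.shape[1],3),np.uint8)
    o[:a.shape[0],:a.shape[1]]=a;o[:b.shape[0],a.shape[1]:]=b;return o
for i,(a,b) in enumerate((("o_ts.png","o_ss.png"),("o_tp.png","o_sp.png"),("o_tn.png","o_sn.png"))):
    m=st(a,b);f=min(1,800/m.shape[1],600/m.shape[0]);cv2.imwrite(f"pics/m{sys.argv[10]}_{i}.png",cv2.resize(m,None,fx=f,fy=f,interpolation=cv2.INTER_AREA))
E
python3 o1.py 0.584 -0.2885 158.8 0.679 -0.1025 70.4 0.522 -0.0445 60 a
```

```text
(no output)
```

View pics/o_ts.png

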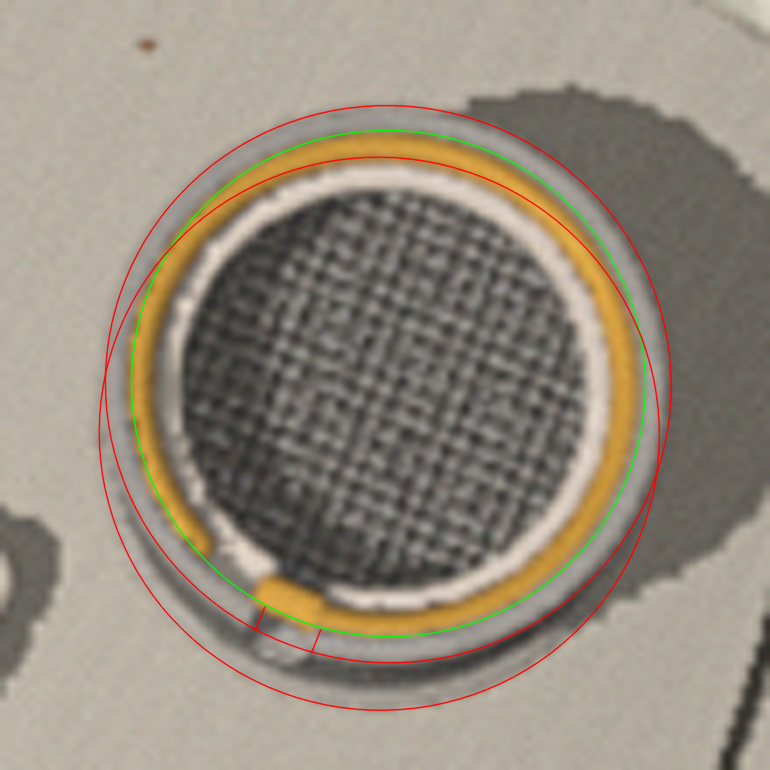

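View pics/o_ss.png

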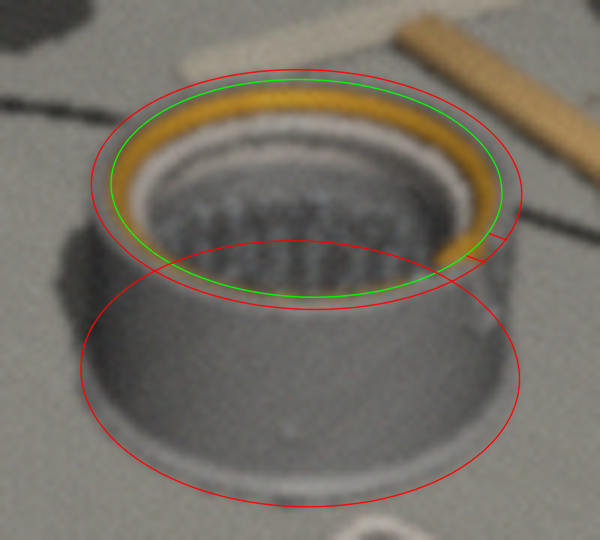

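View pics/ma_1.png

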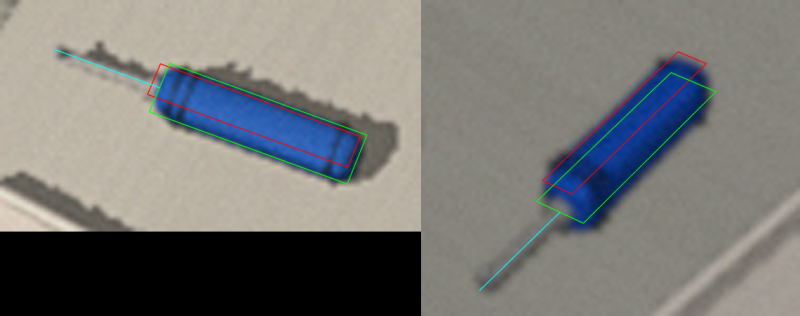

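View pics/ma_2.png

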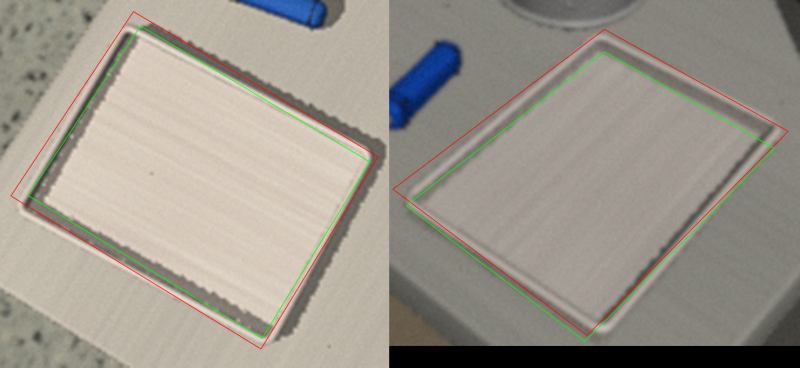

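```bash
cat > go.py <<'E'
from h import *
import sys
from scipy.spatial.transform import Rotation as Ro
def go(x,y,z,yaw,tilt=None):
    o=env.observe();R=np.array(o["tool_rot"]);p=np.array(o["position"])
    a=np.radians(yaw);c,s=np.cos(a),np.sin(a);T=np.array([[c,s,0],[s,-c,0],[0,0,-1.]])
    d=R.T@(np.array([x,y,z])-p)/.3;w=Ro.from_matrix(R.T@T).as_rotvec(degrees=True)/45
    print("t",o["time_s"],"p",np.round(p,4),"yaw",round(np.degrees(np.arctan2(R[1,0],R[0,0])),2),"q",np.round(o["q"],1),"F",np.round(o["ft_force"],1),"w",round(o["grip_width"],4))
    print("row",np.round(d,4).tolist(),np.round(w,4).tolist())
if __name__=="__main__": go(*map(float,sys.argv[1:5]))
E
python3 go.py 0.6778 -0.1035 0.15 70.4
python3 - <<'E'
from h import *
p=onz("top",(270+290/7-.5,190+601/7-.5),.073);print(p)
s=np.array([.5845,-.288]);v=p[:2]-s;print(np.hypot(*v),np.degrees(np.arctan2(v[1],v[0])))
n=onz("top",(270+283/7-.5,190+645/7-.5),.076)[:2]-s;print(np.hypot(*n),np.degrees(np.arctan2(n[1],n[0])))
print(proj("top",[[.40,-.215,0],[.5,-.25,0],[.33,-.19,0]]))
E
```

```text
t 1.0 p [ 0.1237 -0.5359  0.2483] yaw 12.99 q [-89.3  21.8  74.3  -0.   83.9 -12.3] F [-0.1 -0.1 -0.8] w 0.0854
row [2.1239, -0.9891, 0.3277] [0.0001, 0.0001, -1.2757]
[ 0.52835893 -0.26453796  0.073     ]
0.06084641885244396 157.3193564436001
0.07199598959282144 159.60869286380597
[[282.63149152 349.89744155]
 [302.61634134 295.23523805]
 [267.92149893 389.36919039]]
```

Request:
step_arm(
  steps=[1,0.5,-0.25,0,0,0,-0.3,1,1,-0.5,0,0,0,-0.6,1,1,-0.5,0,0,0,-0.6,1,1,-0.5,0,0,0,-0.6,1,1,-0.5,0,0,0,-0.6,1,1,-0.5,0,0,0,-0.6,1,1,-0.5,0,0,0,-0.6,1,1,-0.5,0,0,0,-0.6],
)

```text
time_s: 1.8
position: [0.3847, -0.3195, 0.2485]
tool_rot: [[0.763, 0.647, 0.001], [0.647, -0.763, 0.0], [0.001, 0.0, -1.0]]
ft_force: [-0.3, -0.5, 0.0]
grip_width: 0.0854
```

```bash
python3 go.py 0.6778 -0.1035 0.15 70.4
```

```text
t 1.8 p [ 0.3847 -0.3195  0.2485] yaw 40.28 q [-53.3  16.8  82.    0.   81.2  -3.6] F [-0.3 -0.5  0. ] w 0.0854
row [1.2107, 0.0822, 0.3293] [0.0006, -0.0009, -0.6693]
```

Request:
step_arm(
  steps=[1,0.9,0.07,0.25,0,0,-0.66,1,0.9,0.07,0.25,0,0,-0.66,1,0.9,0.07,0.25,0,0,-0.66,1,0.9,0.07,0.25,0,0,-0.66,1,0.9,0.07,0.25,0,0,-0.66,1,0.9,0.07,0.25,0,0,-0.66,1,0.9,0.07,0.25,0,0,-0.66,1,0.9,0.07,0.25,0,0,-0.66],
)

```text
time_s: 2.6
position: [0.6024, -0.1652, 0.1729]
tool_rot: [[0.347, 0.938, -0.001], [0.938, -0.347, -0.0], [-0.0, -0.001, -1.0]]
ft_force: [0.0, 0.2, -0.8]
grip_width: 0.0852
```

```bash
python3 go.py 0.6778 -0.1035 0.021 70.4
```

```text
t 2.6 p [ 0.6024 -0.1652  0.1729] yaw 69.72 q [-26.2  32.6  68.6  -0.   78.9  -5.9] F [ 0.   0.2 -0.8] w 0.0852
row [0.2801, 0.1647, 0.5062] [-0.001, 0.0004, -0.0151]
```

Request:
step_arm(
  steps=[1,0.265,0.16,0.2,0,0,-0.015,1,0.265,0.16,0.2,0,0,-0.015,1,0.265,0.16,0.2,0,0,-0.015,1,0.265,0.16,0.2,0,0,-0.015,1,0.265,0.16,0.2,0,0,-0.015,1,0.265,0.16,0.2,0,0,-0.015],
)

```text
time_s: 3.2
position: [0.6748, -0.1086, 0.1151]
tool_rot: [[0.338, 0.941, 0.002], [0.941, -0.338, -0.001], [-0.0, 0.002, -1.0]]
ft_force: [0.1, 0.4, 0.0]
grip_width: 0.0857
```

```bash
python3 go.py 0.6778 -0.1035 0.021 70.4
python3 - <<'E'
from h import *
for c in("top","side"):
    im,d=imaging.get_image(c);cv2.imwrite(f"pics/{c}1.png",im)
t=cv2.imread("pics/top1.png");crop(t,150,140,130,100,6,"c1.png")
t=cv2.imread("pics/side1.png");crop(t,190,210,130,140,4,"c2.png")
E
```

```text
t 3.2 p [ 0.6748 -0.1086  0.1151] yaw 70.26 q [-19.   41.2  61.7  -0.   77.    0.7] F [0.1 0.4 0. ] w 0.0857
row [0.0196, 0.003, 0.3135] [0.0028, 0.0003, -0.0031]
```

View pics/c1.png

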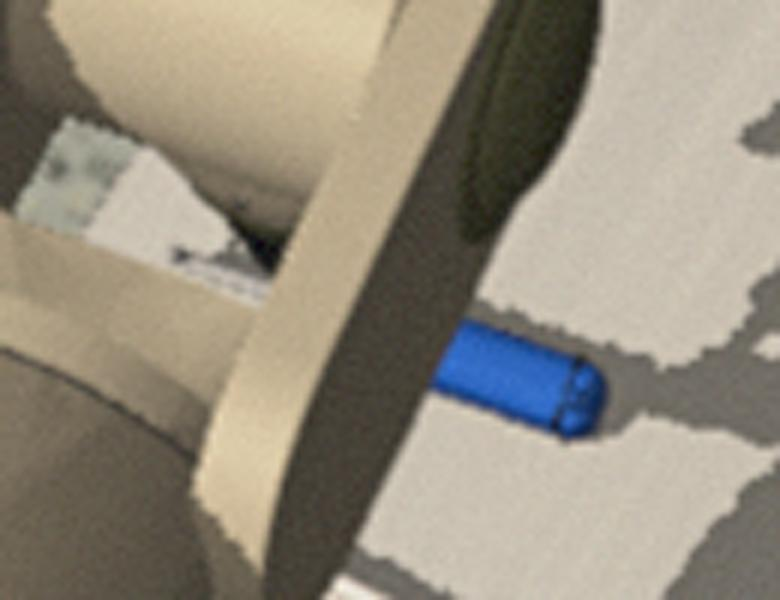

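View pics/c2.png

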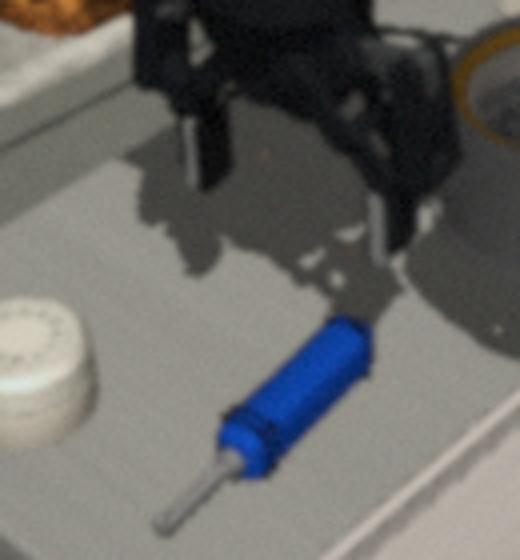

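Request:
step_arm(
  steps=[1,0.016,0.003,0.15,0,0,0,1,0.016,0.003,0.3,0,0,0,1,0.016,0.003,0.31,0,0,0,1,0.016,0.003,0.31,0,0,0,1,0.016,0.003,0.31,0,0,0,1,0.016,0.003,0.31,0,0,0],
)

```text
time_s: 3.9
position: [0.6788, -0.1032, 0.0231]
tool_rot: [[0.336, 0.942, 0.004], [0.942, -0.336, -0.001], [0.0, 0.004, -1.0]]
ft_force: [-0.6, 0.2, -0.2]
grip_width: 0.0853
```

```bash
python3 go.py 0.6778 -0.1035 0.021 70.4
```

```text
t 3.9 p [ 0.6788 -0.1032  0.0231] yaw 70.36 q [-18.5  47.1  66.1  -0.   66.6   1.1] F [-0.6  0.2 -0.2] w 0.0853
row [-0.002, -0.0028, 0.0069] [0.0056, -0.0001, -0.0008]
```

Request:
step_arm(
  steps=[0,0,0,0.004,0,0,0,0,0,0,0.004,0,0,0,0,0,0,0.004,0,0,0,0,0,0,0.004,0,0,0,0,0,0,0.004,0,0,0,0,0,0,0.004,0,0,0,0,0,0,0.004,0,0,0,0,0,0,0.004,0,0,0],
  grip_force=90,
)

```text
time_s: 4.7
position: [0.6779, -0.1028, 0.0195]
tool_rot: [[0.336, 0.942, 0.001], [0.942, -0.336, -0.0], [0.0, 0.001, -1.0]]
ft_force: [-0.6, -0.5, 6.3]
grip_width: 0.0226
```

```bash
python3 go.py 0.6778 -0.1035 0.021 70.4
```

```text
t 4.7 p [ 0.6779 -0.1028  0.0195] yaw 70.37 q [-18.5  47.3  66.2   0.   66.5   1.1] F [-0.6 -0.5  6.3] w 0.0226
row [-0.0024, 0.0005, -0.0049] [0.001, -0.0001, -0.0007]
```

Request:
step_arm(
  steps=[0,0,0,-0.15,0,0,0,0,0,0,-0.3,0,0,0,0,0,0,-0.45,0,0,0,0,0,0,-0.5,0,0,0,0,0,0,-0.5,0,0,0,0,0,0,-0.5,0,0,0],
)

```text
time_s: 5.3
position: [0.6771, -0.1025, 0.1674]
tool_rot: [[0.336, 0.942, -0.003], [0.942, -0.336, 0.001], [-0.0, -0.003, -1.0]]
ft_force: [0.2, -0.5, -1.5]
grip_width: 0.0225
```

```bash
python3 go.py 0.393 -0.2125 0.16 -21.5
```

```text
t 5.3 p [ 0.6771 -0.1025  0.1674] yaw 70.37 q [-18.5  38.9  57.2  -0.   84.    1.1] F [ 0.2 -0.5 -1.5] w 0.0225
row [-0.6634, -0.7687, 0.0268] [-0.0026, 0.0028, 2.0415]
```

Request:
step_arm(
  steps=[0,-0.33,-0.38,0,0,0,1,0,-0.33,-0.38,0,0,0,1,0,-0.33,-0.38,0,0,0,1,0,-0.33,-0.38,0,0,0,1,0,-0.33,-0.38,0,0,0,1,0,-0.33,-0.38,0,0,0,1,0,-0.33,-0.38,0,0,0,1],
)

```text
time_s: 6.0
position: [0.5363, -0.1574, 0.1672]
tool_rot: [[0.904, 0.428, -0.003], [0.428, -0.904, 0.002], [-0.002, -0.003, -1.0]]
ft_force: [1.0, 0.1, -1.1]
grip_width: 0.0227
```

```bash
python3 go.py 0.393 -0.2125 0.16 -21.5
```

```text
t 6.0 p [ 0.5363 -0.1574  0.1672] yaw 25.35 q [-28.5  26.8  80.3   0.   73.1  36.2] F [ 1.   0.1 -1.1] w 0.0227
row [-0.5102, -0.0384, 0.0252] [-0.0026, 0.0043, 1.0411]
```

Request:
step_arm(
  steps=[0,-0.51,-0.04,0.025,0,0,1,0,-0.51,-0.04,0.025,0,0,1,0,-0.51,-0.04,0.025,0,0,1,0,-0.51,-0.04,0.025,0,0,1,0,-0.51,-0.04,0.025,0,0,1,0,-0.51,-0.04,0.025,0,0,1,0,-0.51,-0.04,0.025,0,0,1,0,-0.51,-0.04,0.025,0,0,1],
)

```text
time_s: 6.8
position: [0.3935, -0.2121, 0.1609]
tool_rot: [[0.943, -0.334, -0.001], [-0.334, -0.943, 0.001], [-0.001, -0.001, -1.0]]
ft_force: [0.1, 0.2, -0.3]
grip_width: 0.0221
```

```bash
python3 go.py 0.393 -0.2125 0.0525 -21.5
```

```text
t 6.8 p [ 0.3935 -0.2121  0.1609] yaw -19.5 q [-43.6  17.1  98.    0.   65.   65.9] F [ 0.1  0.2 -0.3] w 0.0221
row [-0.0006, 0.002, 0.3615] [-0.0008, 0.0018, 0.0443]
```

Request:
step_arm(
  steps=[0,0,0.002,0.15,0,0,0.044,0,0,0.002,0.3,0,0,0.044,0,0,0.002,0.343,0,0,0.044,0,0,0.002,0.343,0,0,0.044,0,0,0.002,0.343,0,0,0.044,0,0,0.002,0.343,0,0,0.044,0,0,0.002,0.343,0,0,0.044],
)

```text
time_s: 7.5
position: [0.3939, -0.2132, 0.0597]
tool_rot: [[0.93, -0.368, 0.002], [-0.368, -0.93, -0.001], [0.002, 0.001, -1.0]]
ft_force: [0.4, -0.6, -0.6]
grip_width: 0.0222
```

```bash
python3 go.py 0.393 -0.2125 0.058 -21.5;  python3 - <<'E'
from h import *
pp=[]
for c in("top","side"):
    im,d=imaging.get_image(c);cv2.imwrite(f"pics/{c}2.png",im)
    r=imaging.pinpoint(c,"pick_tip");print(c,[(np.round(x["pixel"],1),round(x["score"],2)) for x in r[:3]])
    if r: pp.append((c,r[0]["pixel"]));print(onz(c,r[0]["pixel"],.0605))
    r=imaging.pinpoint(c,"sieve_notch");print(c,[(np.round(x["pixel"],1),round(x["score"],2),np.round(onz(c,x["pixel"],.076),4)) for x in r[:3]])
if len(pp)==2:print(tri(pp))
t=cv2.imread("pics/top2.png");crop(t,240,220,130,140,5,"c1.png")
t=cv2.imread("pics/side2.png");crop(t,300,190,170,130,4,"c2.png")
E
```

```text
t 7.5 p [ 0.3939 -0.2132  0.0597] yaw -21.59 q [-43.6  26.4 105.4   0.   48.   67.9] F [ 0.4 -0.6 -0.6] w 0.0222
row [-0.0036, -0.0012, 0.0055] [0.001, -0.0026, -0.002]
top [(array([299.8, 302.8]), 0.66)]
[ 0.48143424 -0.24573428  0.0605    ]
top [(array([310.6, 281.1]), 0.82, array([ 0.518 , -0.2641,  0.076 ]))]
side [(array([382.4, 256.1]), 0.94)]
[ 0.48489587 -0.24254649  0.0605    ]
side [(array([367.4, 241.6]), 0.8, array([ 0.517 , -0.2619,  0.076 ])), (array([361.1, 244.9]), 0.64, array([ 0.5273, -0.2484,  0.076 ]))]
[ 0.48332848 -0.2457245   0.05802003]
```

View pics/c1.png

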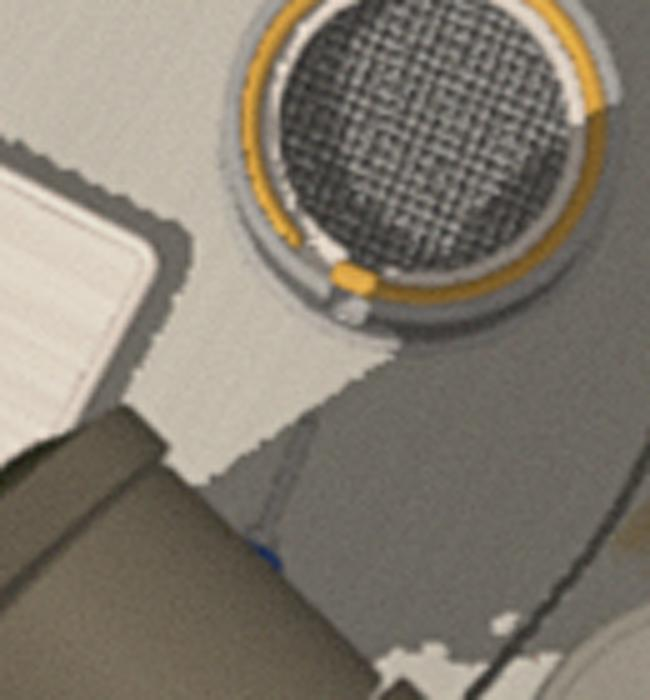

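View pics/c2.png

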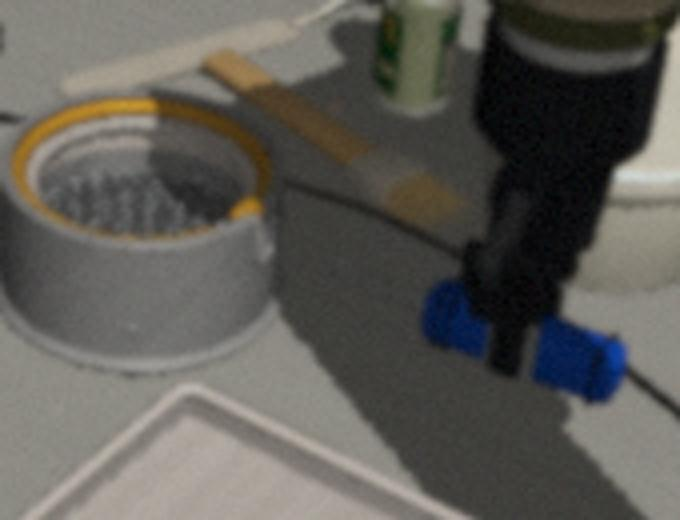

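Run:
```python
from ov import *
S=(.5845,-.288)
for c,(x0,y0,w,h),s in(("top",(280,250,75,70),10),("side",(325,220,90,70),8)):
    im=cv2.imread(f"pics/{c}2.png");im=np.clip(im.astype(float)*1.6,0,255).astype(np.uint8)
    P=[(circ(*S,.076,.071),(0,0,255),1)]
    for o in(-.0075,.0075):
        a=np.radians(158.5);u=np.array([np.cos(a),np.sin(a)]);n=np.array([-u[1],u[0]]);q=np.array(S)+u*.071+n*o
        P.append((np.array([[*q,.076],[*q,.046]]),(0,255,0),0))
    P.append((seg(.3939,-.2132,.054,-21.6,.03,.0985),(255,255,0),0))
    draw(c,im,x0,y0,w,h,s,f"e_{c}.png",P); crop(im,x0,y0,w,h,s,f"f_{c}.png")
a,b=cv2.imread("pics/e_top.png"),cv2.imread("pics/f_top.png");cv2.imwrite("pics/g_top.png",cv2.resize(np.hstack([a,b]),None,fx=.53,fy=.53))
a,b=cv2.imread("pics/e_side.png"),cv2.imread("pics/f_side.png");cv2.imwrite("pics/g_side.png",cv2.resize(np.hstack([a,b]),None,fx=.55,fy=.55))
```

```text
(no output)
```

View pics/g_top.png

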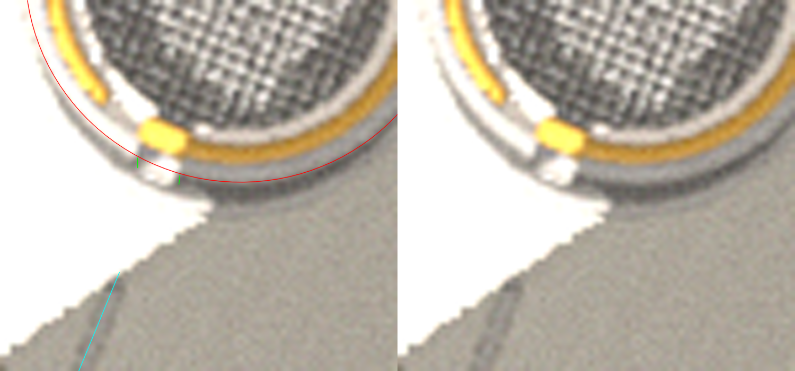

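View pics/f_top.png

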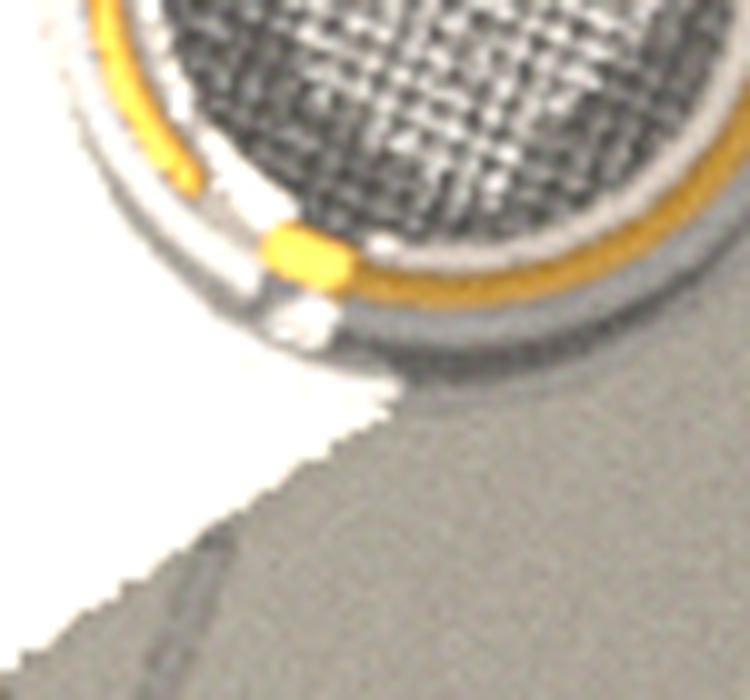

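View pics/g_side.png

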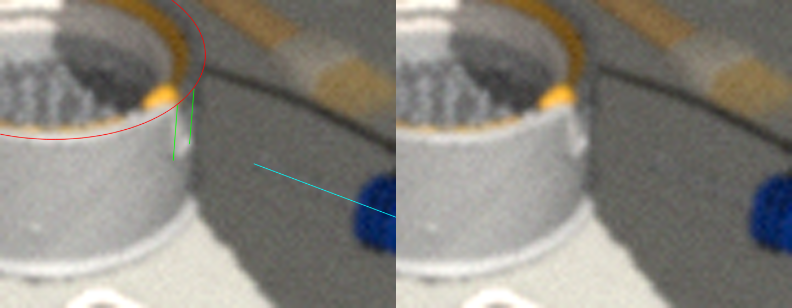

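Run:
```python
from h import *
im=cv2.imread("pics/top2.png");g=cv2.cvtColor(im,cv2.COLOR_BGR2GRAY).astype(int)
for r in range(298,332): print(r,g[r,284:312])
print(proj("top",[[.3939+.0475*.93,-.2132-.0475*.368,.054],[.3939+.096*.93,-.2132-.096*.368,.06],[.3939+.07*.93,-.2132-.07*.368,.055]]))
```

```text
298 [187 184 184 185 187 190 190 189 181 184 183 187 186 186 187 181 188 183
 183 183 183 180 165 149 107 104 106 101]
299 [189 184 185 187 185 187 188 188 184 185 182 184 185 184 185 188 188 187
 188 185 176 145 106 101 100 105 105 107]
300 [186 186 189 189 187 185 188 183 184 183 183 186 186 187 186 184 185 185
 179 168 148 105 103 103 102 102 104 107]
301 [183 186 190 190 185 189 182 184 183 184 186 182 184 186 185 189 185 168
 146 106 106 101 100 101 103 106 108 106]
302 [184 189 186 186 190 185 184 182 186 184 188 185 185 189 187 181 148 112
  91  97  98 104 101 106 104 104 106 104]
303 [185 189 186 189 186 185 187 184 182 185 184 188 186 189 182 148  93  85
  85  93 104 102 103 106 106 105 103 103]
304 [192 191 190 188 186 181 184 183 183 188 184 192 181 169 150 102  75  79
  79  89 109 105 106 102 104 106 107 105]
305 [188 187 186 183 187 182 181 186 186 189 190 183 152 110 106  94  94  93
  89  92 106 108 107 109 104 109 108 107]
306 [186 186 186 187 184 181 184 190 189 189 185 144 107 100  95  89  95  95
  87 101 106 108 108  98 110 106 103 106]
307 [191 188 186 183 183 184 
[... 2333 characters left out ...]
 106 107 105 102]
327 [ 72  65  67  66  72  78  88  94 104  98  91  93 101 105 107 103 107 100
 105 109 108 104 103 106 104 101 107 104]
328 [ 74  74  73  74  63  61  66  80  95  94  85  89 102 102 105 106 102 106
 108 105 103 108 106 104 110 110 102 104]
329 [ 80  75  76  69  69  64  56  55  57  73  82  89 108 107 107 103 105 103
 105 104 103 105 106 105 104 105 103 106]
330 [ 79  82  79  73  73  63  57  55  38  50  65  90 109 111 107 104 107 108
 104 105 106 107 105 104 105 108 103 101]
331 [ 82  77  80  80  74  69  67  66  57  47  49  69  98 110 105 104 107 104
 107 106 103 106 102 105 101 101 108 104]
[[290.82788291 327.92385616]
 [301.41592604 301.83739038]
 [295.76578781 315.85726137]]
```

Request:
step_arm(
  steps=[0,0.03,0,0.005,0,0,0,0,0.06,0,0.005,0,0,0,0,0.085,0,0.005,0,0,0,0,0.105,0,0.005,0,0,0,0,0.12,0,0.005,0,0,0,0,0.13,0,0.005,0,0,0,0,0.14,0,0.005,0,0,0,0,0.14,0,0.005,0,0,0],
)

```text
time_s: 8.6
position: [0.4327, -0.2285, 0.0572]
tool_rot: [[0.93, -0.368, 0.0], [-0.368, -0.93, -0.0], [0.0, 0.0, -1.0]]
ft_force: [0.5, 0.3, -1.2]
grip_width: 0.0224
```

```bash
python3 go.py 0.446 -0.233 0.058 -21.5;  python3 - <<'E'
from h import *
for c in("top","side"):
    im,d=imaging.get_image(c);cv2.imwrite(f"pics/{c}3.png",im)
t=cv2.imread("pics/top3.png");crop(t,280,240,75,70,8,"c1.png")
t=cv2.imread("pics/side3.png");crop(t,320,210,100,80,8,"c2.png")
E
```

```text
t 8.6 p [ 0.4327 -0.2285  0.0572] yaw -21.61 q [-41.7  29.6  99.    0.   51.4  69.9] F [ 0.5  0.3 -1.2] w 0.0224
row [0.0467, -0.0024, -0.0026] [0.0001, -0.0002, -0.0024]
```

View pics/c1.png

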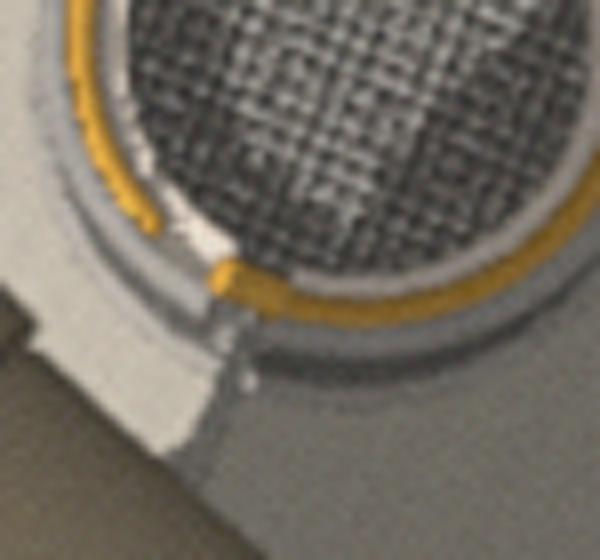

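View pics/c2.png

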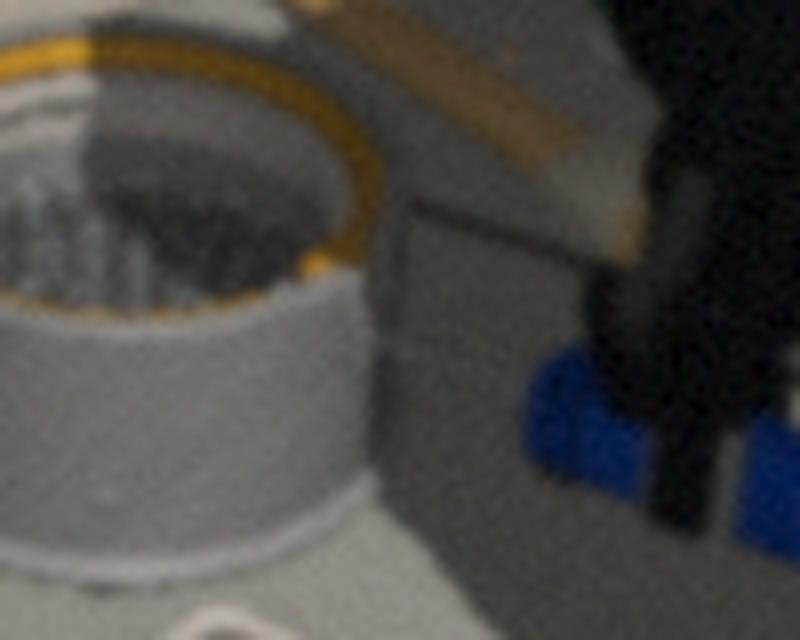

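Request:
step_arm(
  steps=[0,0.02,0,0,0,0,0,0,0.04,0,0,0,0,0,0,0.057,0,0,0,0,0,0,0.057,0,0,0,0,0,0,0.057,0,0,0,0,0],
)

```text
time_s: 9.2
position: [0.4484, -0.2347, 0.0571]
tool_rot: [[0.93, -0.368, -0.0], [-0.368, -0.93, 0.0], [-0.0, -0.0, -1.0]]
ft_force: [0.2, -0.2, -0.7]
grip_width: 0.0226
```

```bash
python3 go.py 0.446 -0.233 0.058 -21.5;  python3 - <<'E'
from h import *
for c in("top",):
    im,d=imaging.get_image(c);cv2.imwrite(f"pics/{c}4.png",im)
t=cv2.imread("pics/top4.png");crop(t,285,240,70,60,10,"c1.png")
E
```

```text
t 9.2 p [ 0.4484 -0.2347  0.0571] yaw -21.6 q [-41.   30.8  96.4  -0.   52.9  70.6] F [ 0.2 -0.2 -0.7] w 0.0226
row [-0.0094, -0.0022, -0.003] [-0.0001, 0.0004, -0.0023]
```

View pics/c1.png

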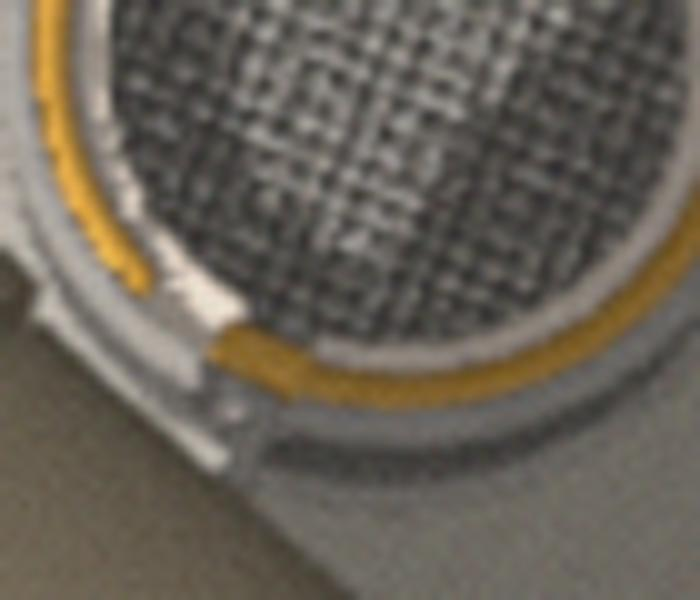

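Request:
step_arm(
  steps=[0,0,0,-0.01,0,0,0,0,0,0,-0.02,0,0,0,0,0,0,-0.03,0,0,0,0,0,0,-0.035,0,0,0,0,0,0,-0.04,0,0,0,0,0,0,-0.045,0,0,0,0,0,0,-0.045,0,0,0],
)

```text
time_s: 9.95
position: [0.4484, -0.2346, 0.0708]
tool_rot: [[0.93, -0.368, -0.0], [-0.368, -0.93, 0.0], [-0.0, -0.0, -1.0]]
ft_force: [0.4, -0.1, -2.5]
grip_width: 0.0223
```

```bash
python3 go.py 0.446 -0.233 0.058 -21.5;  python3 - <<'E'
from h import *
for c in("top","side"):
    im,d=imaging.get_image(c);cv2.imwrite(f"pics/{c}5.png",im)
t=cv2.imread("pics/top5.png");crop(t,285,240,70,60,10,"c1.png")
t=cv2.imread("pics/side5.png");crop(t,320,210,100,80,7,"c2.png")
E
```

```text
t 9.95 p [ 0.4484 -0.2346  0.0708] yaw -21.6 q [-41.   29.5  95.6   0.   54.9  70.6] F [ 0.4 -0.1 -2.5] w 0.0223
row [-0.0093, -0.0021, 0.0426] [-0.0001, 0.0002, -0.0023]
```

View pics/c1.png

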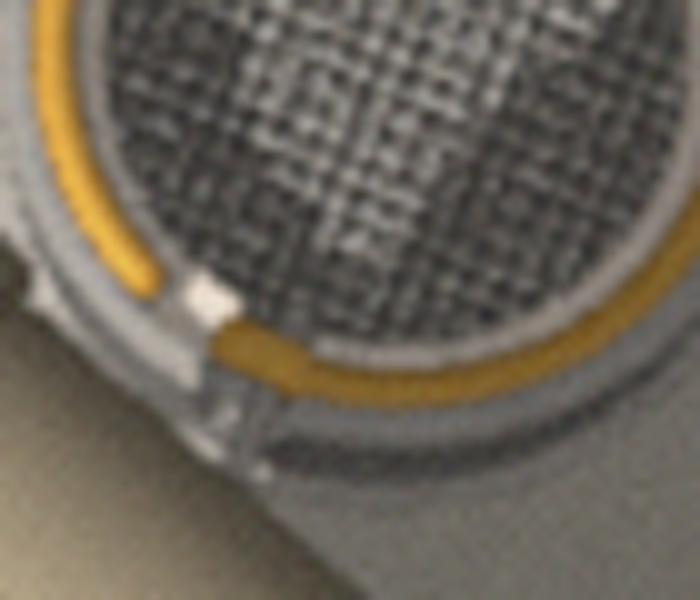

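View pics/c2.png

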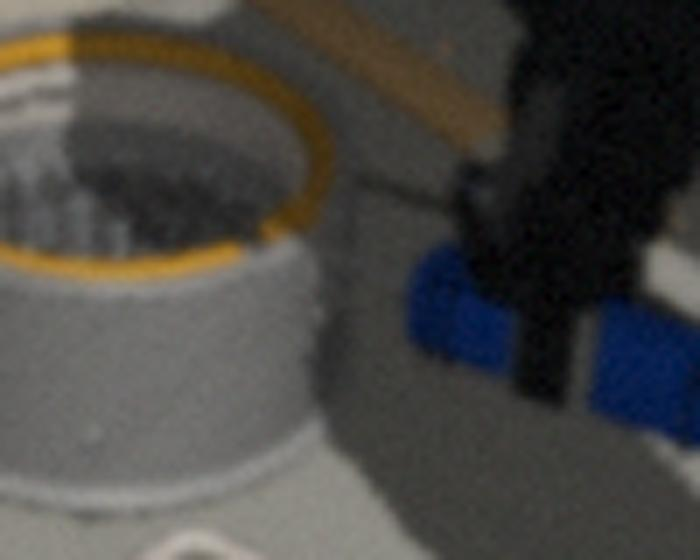

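Request:
step_arm(
  steps=[0,0,0,-0.01,0,0,0,0,0,0,-0.02,0,0,0,0,0,0,-0.03,0,0,0,0,0,0,-0.037,0,0,0,0,0,0,-0.042,0,0,0,0,0,0,-0.042,0,0,0,0,0,0,-0.042,0,0,0],
)

```text
time_s: 10.75
position: [0.4483, -0.2347, 0.0834]
tool_rot: [[0.93, -0.368, 0.0], [-0.368, -0.93, -0.0], [0.0, 0.0, -1.0]]
ft_force: [-0.1, 1.1, -1.9]
grip_width: 0.0222
```

```bash
python3 go.py 0.446 -0.233 0.058 -21.5;  python3 - <<'E'
from h import *
for c in("top","side"):
    im,d=imaging.get_image(c);cv2.imwrite(f"pics/{c}6.png",im)
t=cv2.imread("pics/top6.png");crop(t,285,240,70,60,10,"c1.png")
t=cv2.imread("pics/side6.png");crop(t,320,200,100,80,7,"c2.png")
E
```

```text
t 10.75 p [ 0.4483 -0.2347  0.0834] yaw -21.61 q [-41.1  28.4  94.9  -0.   56.7  70.6] F [-0.1  1.1 -1.9] w 0.0222
row [-0.0094, -0.0025, 0.0846] [0.0001, -0.0, -0.0025]
```

View pics/c1.png

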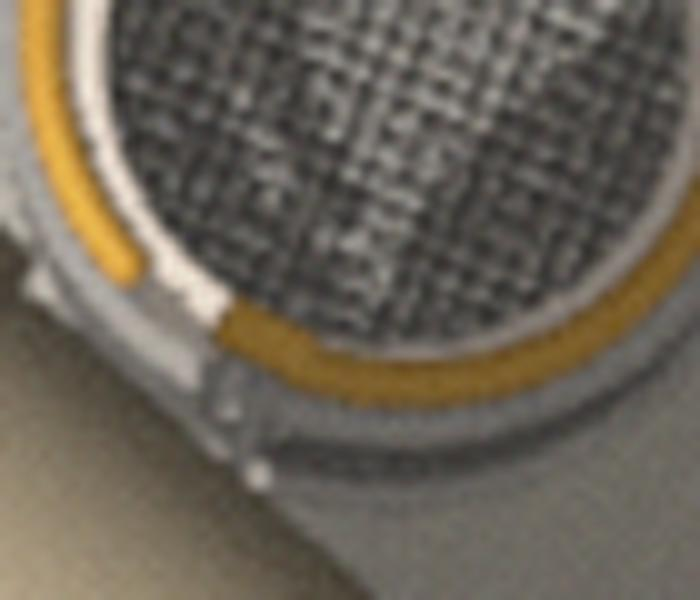

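View pics/c2.png

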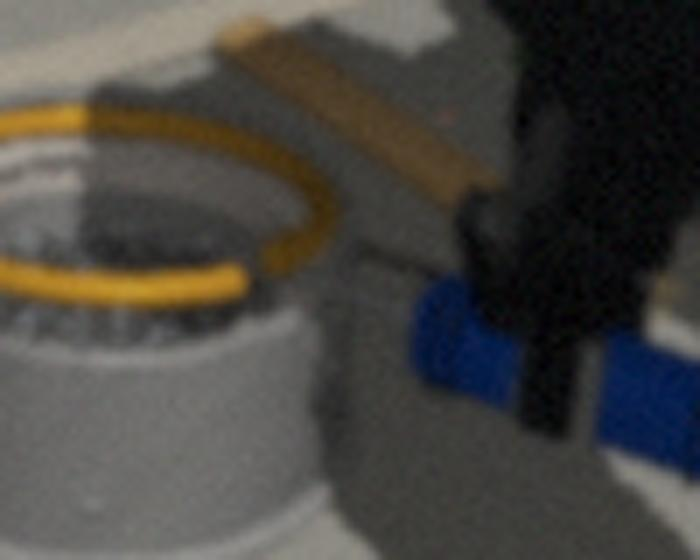

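Run:
```python
from ov import *
x,y,z=.4483,-.2347,.0779
a=np.radians(-21.6);u=np.array([np.cos(a),np.sin(a)])
c=np.array([x,y]);tip=np.array([*(c+u*.096),z+.008]);base=np.array([*(c+u*.096),z])
out=np.array([*(c+u*.0475),z])
for n,b,s in(("top",(280,190,110,110),7),("side",(285,195,110,90),7)):
    im=cv2.imread(f"pics/{n}6.png");im=np.clip(im*1.4,0,255).astype(np.uint8)
    print(n,proj(n,tip))
    draw(n,im,*b,s,f"e_{n}.png",[(np.array([out,base,tip]),(255,255,0),0)])
    crop(im,*b,s,f"f_{n}.png")
```

```text
top [[314.24192816 269.17444395]]
side [[357.66554307 233.69319114]]
```

View pics/e_top.png

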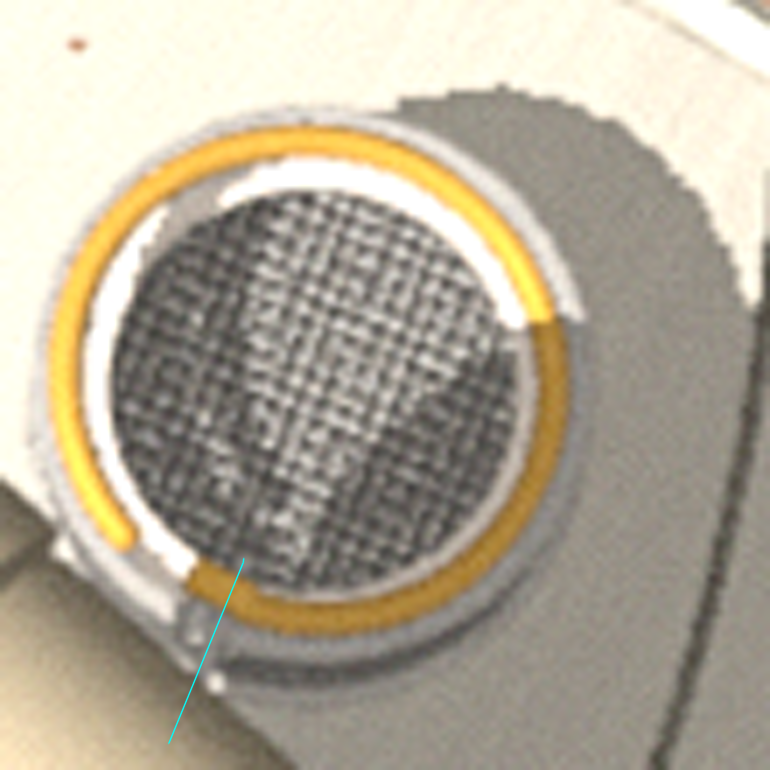

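View pics/e_side.png

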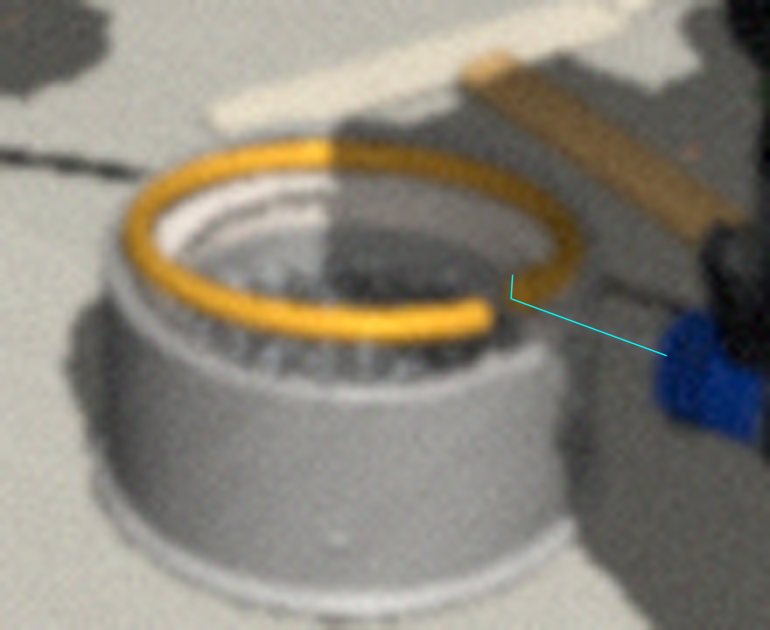

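View pics/f_top.png

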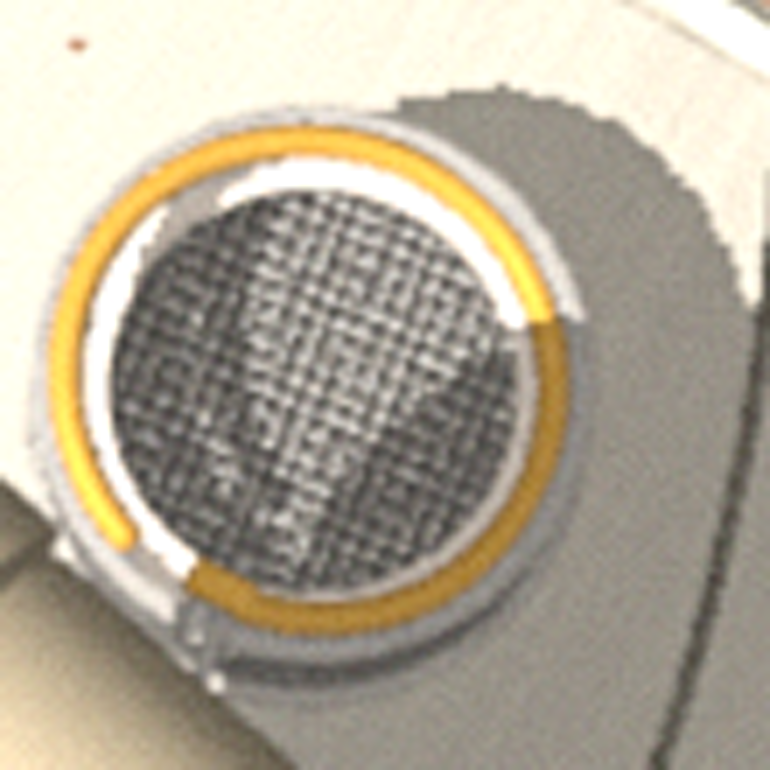

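```bash
cat > ringz.py <<'E'
from h import *
import sys
S=np.array([.5845,-.288])
def rz(c,im,d,S=S,r0=.045,r1=.085):
    hsv=cv2.cvtColor(im,cv2.COLOR_BGR2HSV);m=(hsv[...,0]>12)&(hsv[...,0]<28)&(hsv[...,1]>130)
    P,u,v=cloud(c,d,m);k=(np.hypot(*(P[:,:2]-S).T)<r1)&(np.hypot(*(P[:,:2]-S).T)>r0)&(P[:,2]>.03);P=P[k]
    a=np.degrees(np.arctan2(P[:,1]-S[1],P[:,0]-S[0]))%360;r=np.hypot(*(P[:,:2]-S).T)
    for b in range(0,360,20):
        q=(a>=b)&(a<b+20)
        if q.sum()>5:print(c,b,"n",q.sum(),"zmax",round(np.percentile(P[q,2],90),4),"r",round(np.median(r[q]),4))
    return P
if __name__=="__main__":
    for c in("top","side"):
        im,d=imaging.get_image(c);cv2.imwrite(f"pics/{c}_{sys.argv[1]}.png",im);rz(c,im,d)
E
python3 ringz.py r1
```

```text
top 0 n 49 zmax 0.0876 r 0.0593
top 20 n 45 zmax 0.0916 r 0.06
top 40 n 45 zmax 0.0953 r 0.0607
top 60 n 45 zmax 0.0972 r 0.0617
top 80 n 52 zmax 0.0988 r 0.0625
top 100 n 50 zmax 0.0988 r 0.0632
top 120 n 36 zmax 0.0965 r 0.0639
top 140 n 31 zmax 0.0937 r 0.0602
top 160 n 52 zmax 0.0907 r 0.0613
top 180 n 50 zmax 0.0863 r 0.0619
top 200 n 44 zmax 0.0822 r 0.0614
top 220 n 39 zmax 0.0788 r 0.0607
top 240 n 40 zmax 0.0765 r 0.0601
top 260 n 47 zmax 0.0749 r 0.0605
top 280 n 46 zmax 0.0747 r 0.0598
top 300 n 44 zmax 0.0761 r 0.0597
top 320 n 45 zmax 0.0806 r 0.0598
top 340 n 43 zmax 0.0843 r 0.0594
side 0 n 17 zmax 0.0878 r 0.0601
side 20 n 18 zmax 0.0901 r 0.0637
side 40 n 31 zmax 0.0945 r 0.0647
side 60 n 48 zmax 0.0966 r 0.0656
side 80 n 57 zmax 0.0971 r 0.0651
side 100 n 60 zmax 0.0968 r 0.0653
side 120 n 33 zmax 0.0958 r 0.0662
side 140 n 28 zmax 0.0917 r 0.0606
side 160 n 24 zmax 0.0896 r 0.0628
side 180 n 14 zmax 0.0856 r 0.059
side 200 n 19 zmax 0.0803 r 0.0571
side 220 n 26 zmax 0.0776 r 0.0568
side 240 n 31 zmax 0.0746 r 0.0576
side 260 n 35 zmax 0.0736 r 0.0574
side 280 n 40 zmax 0.0738 r 0.0578
side 300 n 29 zmax 0.0754 r 0.0576
side 320 n 26 zmax 0.0785 r 0.0588
side 340 n 18 zmax 0.0835 r 0.0581
```

Request:
step_arm(
  steps=[0,-0.01,0,0,0,0,0,0,-0.018,0,0,0,0,0,0,-0.025,0,0,0,0,0,0,-0.032,0,0,0,0,0,0,-0.037,0,0,0,0,0,0,-0.037,0,0,0,0,0,0,-0.037,0,0,0,0,0],
)

```text
time_s: 11.65
position: [0.438, -0.2306, 0.0833]
tool_rot: [[0.93, -0.368, -0.0], [-0.368, -0.93, 0.0], [-0.0, -0.0, -1.0]]
ft_force: [-0.9, 0.7, -1.4]
grip_width: 0.0227
```

```bash
python3 go.py 0.446 -0.233 0.058 -21.5;python3 ringz.py r2
python3 - <<'E'
from h import *
t=cv2.imread("pics/top_r2.png");t=np.clip(t*1.4,0,255).astype(np.uint8);crop(t,280,190,110,110,6,"c1.png")
t=cv2.imread("pics/side_r2.png");t=np.clip(t*1.4,0,255).astype(np.uint8);crop(t,285,195,110,90,6,"c2.png")
E
```

```text
t 11.65 p [ 0.438  -0.2306  0.0833] yaw -21.61 q [-41.5  27.6  96.6  -0.   55.8  70.1] F [-0.9  0.7 -1.4] w 0.0227
row [0.0278, -0.0023, 0.0844] [-0.0001, 0.0003, -0.0025]
top 0 n 42 zmax 0.082 r 0.0567
top 20 n 49 zmax 0.0854 r 0.0608
top 40 n 50 zmax 0.0892 r 0.0657
top 60 n 56 zmax 0.0926 r 0.0703
top 80 n 60 zmax 0.0953 r 0.073
top 100 n 61 zmax 0.0972 r 0.0744
top 120 n 33 zmax 0.0972 r 0.0742
top 140 n 31 zmax 0.0944 r 0.0696
top 160 n 63 zmax 0.093 r 0.0701
top 180 n 54 zmax 0.0889 r 0.0671
top 200 n 46 zmax 0.0846 r 0.0629
top 220 n 46 zmax 0.0812 r 0.0584
top 240 n 41 zmax 0.0776 r 0.0548
top 260 n 39 zmax 0.0757 r 0.0516
top 280 n 43 zmax 0.0759 r 0.0494
top 300 n 42 zmax 0.0758 r 0.0494
top 320 n 42 zmax 0.0764 r 0.0501
top 340 n 45 zmax 0.0783 r 0.0527
side 0 n 15 zmax 0.0808 r 0.0563
side 20 n 18 zmax 0.0845 r 0.0634
side 40 n 25 zmax 0.088 r 0.0699
side 60 n 53 zmax 0.091 r 0.074
side 80 n 62 zmax 0.0943 r 0.0767
side 100 n 64 zmax 0.0958 r 0.0772
side 120 n 27 zmax 0.096 r 0.0765
side 140 n 32 zmax 0.093 r 0.0717
side 160 n 20 zmax 0.0917 r 0.0702
side 180 n 20 zmax 0.0875 r 0.0634
side 200 n 21 zmax 0.0828 r 0.0584
side 220 n 30 zmax 0.08 r 0.0548
side 240 n 31 zmax 0.0758 r 0.0517
side 260 n 32 zmax 0.075 r 0.0495
side 280 n 32 zmax 0.0735 r 0.048
side 300 n 26 zmax 0.0742 r 0.0474
side 320 n 28 zmax 0.0748 r 0.0496
side 340 n 24 zmax 0.0775 r 0.0526
```

View pics/c1.png

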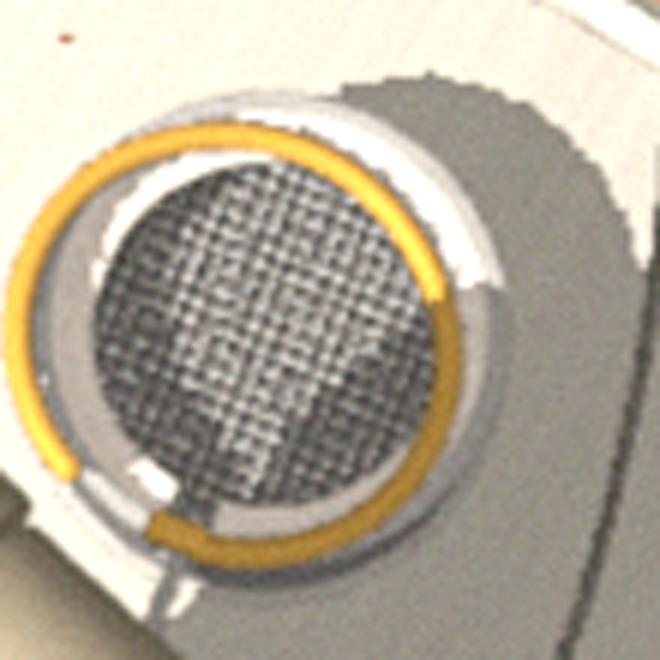

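View pics/c2.png

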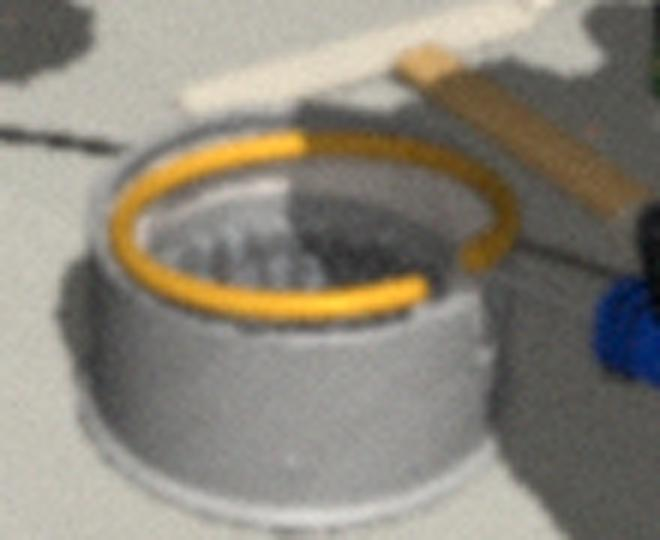

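Request:
step_arm(
  steps=[0,0,0,0.008,0,0,0,0,0,0,0.015,0,0,0,0,0,0,0.02,0,0,0,0,0.004,0,0.022,0,0,0,0,0.006,0,0.025,0,0,0,0,0.006,0,0.025,0,0,0],
)

```text
time_s: 12.35
position: [0.4398, -0.2313, 0.0757]
tool_rot: [[0.93, -0.368, -0.0], [-0.368, -0.93, 0.0], [-0.0, -0.0, -1.0]]
ft_force: [-0.3, 0.5, -1.6]
grip_width: 0.0228
```

```bash
python3 go.py 0.446 -0.233 0.058 -21.5;python3 ringz.py r3
python3 - <<'E'
from h import *
t=cv2.imread("pics/top_r3.png");t=np.clip(t*1.4,0,255).astype(np.uint8);crop(t,285,240,80,60,10,"c1.png")
t=cv2.imread("pics/side_r3.png");t=np.clip(t*1.4,0,255).astype(np.uint8);crop(t,285,195,110,90,6,"c2.png")
E
```

```text
t 12.35 p [ 0.4398 -0.2313  0.0757] yaw -21.61 q [-41.4  28.4  96.8  -0.   54.8  70.2] F [-0.3  0.5 -1.6] w 0.0228
row [0.0213, -0.0023, 0.0591] [-0.0, 0.0001, -0.0024]
top 0 n 44 zmax 0.0812 r 0.0571
top 20 n 48 zmax 0.0841 r 0.0609
top 40 n 50 zmax 0.0884 r 0.0657
top 60 n 55 zmax 0.0922 r 0.0702
top 80 n 59 zmax 0.0958 r 0.0729
top 100 n 62 zmax 0.0971 r 0.0742
top 120 n 35 zmax 0.0961 r 0.0743
top 140 n 33 zmax 0.0935 r 0.0693
top 160 n 60 zmax 0.0924 r 0.0695
top 180 n 54 zmax 0.0884 r 0.0665
top 200 n 47 zmax 0.084 r 0.0625
top 220 n 41 zmax 0.0806 r 0.0584
top 240 n 45 zmax 0.0777 r 0.0543
top 260 n 39 zmax 0.0761 r 0.0517
top 280 n 41 zmax 0.0749 r 0.0501
top 300 n 44 zmax 0.0741 r 0.0494
top 320 n 43 zmax 0.0764 r 0.0508
top 340 n 50 zmax 0.0787 r 0.0535
side 0 n 17 zmax 0.0803 r 0.0571
side 20 n 15 zmax 0.0847 r 0.0635
side 40 n 29 zmax 0.0875 r 0.0706
side 60 n 53 zmax 0.0911 r 0.0746
side 80 n 67 zmax 0.0937 r 0.0769
side 100 n 67 zmax 0.0953 r 0.0766
side 120 n 28 zmax 0.0947 r 0.0762
side 140 n 33 zmax 0.0924 r 0.0706
side 160 n 22 zmax 0.0912 r 0.0694
side 180 n 18 zmax 0.0876 r 0.0625
side 200 n 26 zmax 0.0828 r 0.0583
side 220 n 27 zmax 0.0794 r 0.054
side 240 n 28 zmax 0.0762 r 0.0523
side 260 n 34 zmax 0.075 r 0.0498
side 280 n 33 zmax 0.0741 r 0.0478
side 300 n 29 zmax 0.0747 r 0.0478
side 320 n 28 zmax 0.0745 r 0.0499
side 340 n 23 zmax 0.077 r 0.0522
```

View pics/c1.png

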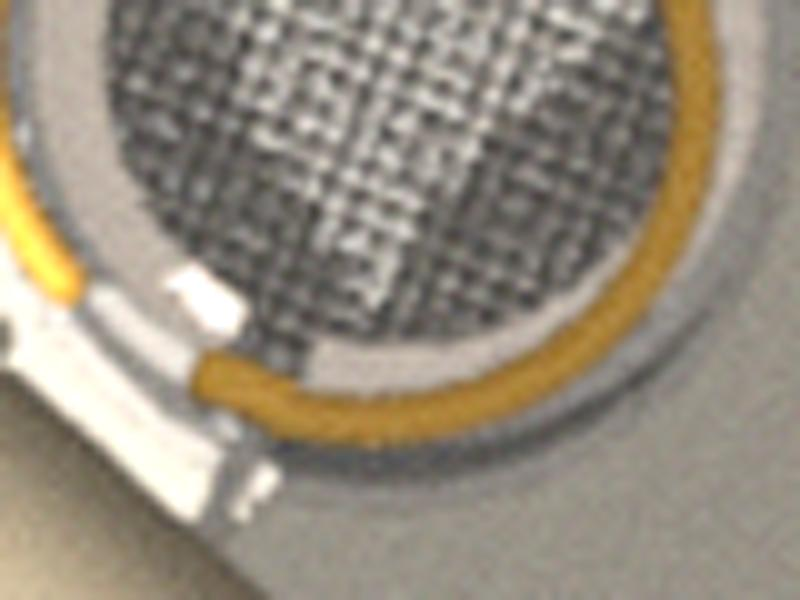

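View pics/c2.png

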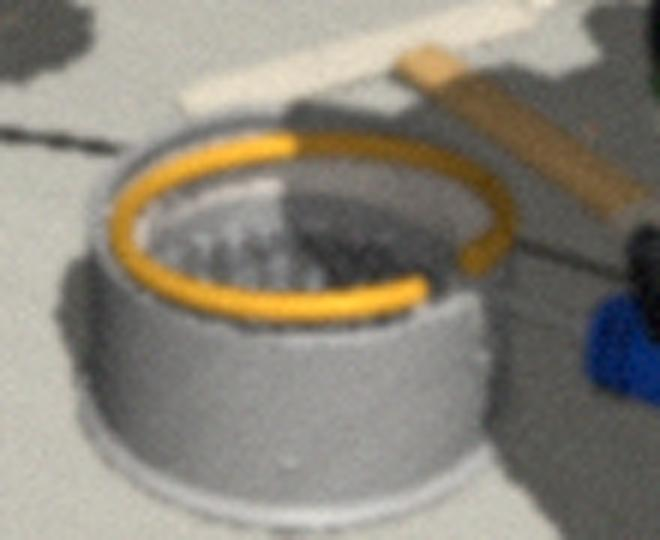

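Request:
step_arm(
  steps=[0,0,0,0.008,0,0,0,0,0,0,0.016,0,0,0,0,0,0,0.025,0,0,0,0,0,0,0.035,0,0,0,0,0,0,0.05,0,0,0,0,0,0,0.053,0,0,0,0,0,0,0.053,0,0,0],
)

```text
time_s: 13.15
position: [0.4397, -0.2312, 0.0597]
tool_rot: [[0.93, -0.368, -0.0], [-0.368, -0.93, 0.0], [-0.0, -0.0, -1.0]]
ft_force: [-0.1, -1.2, -0.3]
grip_width: 0.0226
```

```bash
python3 go.py 0.446 -0.233 0.058 -21.5;python3 ringz.py r4|grep top
python3 - <<'E'
from h import *
t=cv2.imread("pics/top_r4.png");t=np.clip(t*1.4,0,255).astype(np.uint8);crop(t,285,240,80,60,10,"c1.png")
t=cv2.imread("pics/side_r4.png");t=np.clip(t*1.4,0,255).astype(np.uint8);crop(t,285,195,110,90,6,"c2.png")
E
```

```text
t 13.15 p [ 0.4397 -0.2312  0.0597] yaw -21.61 q [-41.4  29.9  97.7   0.   52.4  70.2] F [-0.1 -1.2 -0.3] w 0.0226
row [0.0218, -0.0023, 0.0056] [-0.0002, 0.0006, -0.0025]
top 0 n 41 zmax 0.0822 r 0.0572
top 20 n 51 zmax 0.0845 r 0.0611
top 40 n 48 zmax 0.0896 r 0.0658
top 60 n 56 zmax 0.0917 r 0.0702
top 80 n 58 zmax 0.0947 r 0.0729
top 100 n 64 zmax 0.0963 r 0.0741
top 120 n 34 zmax 0.0962 r 0.074
top 140 n 31 zmax 0.095 r 0.0696
top 160 n 59 zmax 0.0919 r 0.0696
top 180 n 54 zmax 0.0888 r 0.066
top 200 n 47 zmax 0.0846 r 0.0626
top 220 n 46 zmax 0.081 r 0.0583
top 240 n 40 zmax 0.0788 r 0.0543
top 260 n 39 zmax 0.076 r 0.0518
top 280 n 41 zmax 0.0755 r 0.0497
top 300 n 41 zmax 0.0755 r 0.0494
top 320 n 41 zmax 0.077 r 0.0509
top 340 n 47 zmax 0.0782 r 0.0534
```

View pics/c1.png

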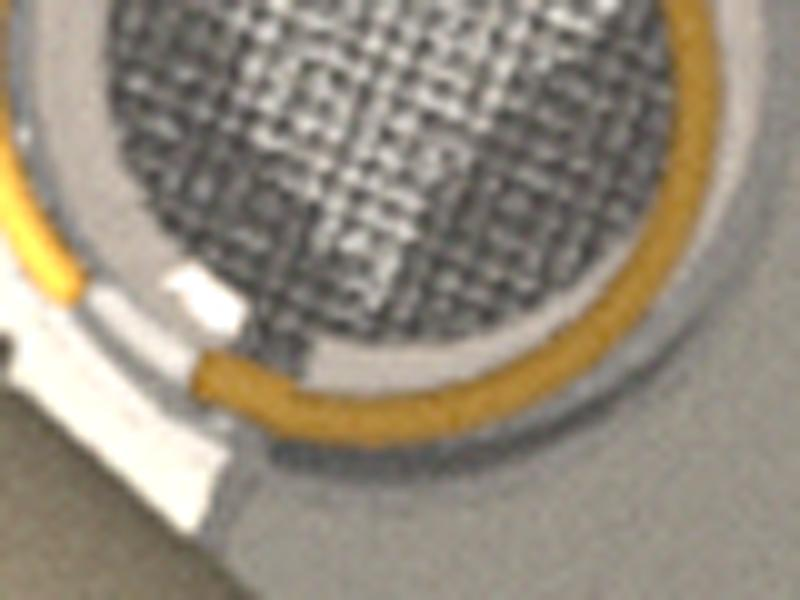

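View pics/c2.png

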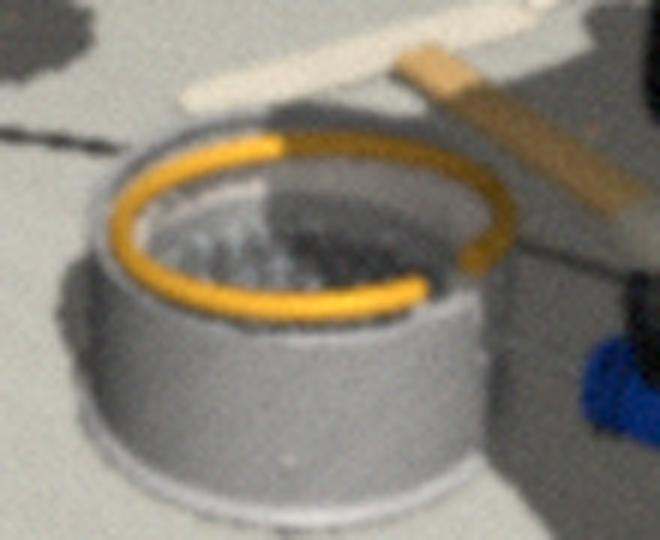

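Request:
step_arm(
  steps=[0,-0.04,0,0,0,0,0,0,-0.09,0,0,0,0,0,0,-0.15,0,0,0,0,0,0,-0.21,0,0,0,0,0,0,-0.21,0,0.05,0,0,0,0,-0.21,0,0.1,0,0,0,0,-0.21,0,0.125,0,0,0,0,-0.21,0,0.125,0,0,0,0,-0.21,0,0.125,0,0,0],
)

```text
time_s: 14.15
position: [0.3814, -0.2082, 0.0227]
tool_rot: [[0.93, -0.368, 0.0], [-0.368, -0.93, -0.0], [0.0, 0.0, -1.0]]
ft_force: [-0.0, -0.4, -0.9]
grip_width: 0.0225
```

```bash
python3 go.py 0.38 -0.21 0.0195 -21.5;  python3 - <<'E'
from h import *
for c in("top","side"):
    im,d=imaging.get_image(c);cv2.imwrite(f"pics/{c}7.png",im)
t=cv2.imread("pics/top7.png");crop(t,220,220,170,160,4,"c1.png")
t=cv2.imread("pics/side7.png");crop(t,285,195,190,140,4,"c2.png")
E
```

```text
t 14.15 p [ 0.3814 -0.2082  0.0227] yaw -21.6 q [-44.3  29.8 109.4   0.   40.8  67.3] F [-0.  -0.4 -0.9] w 0.0225
row [-0.0021, 0.0072, 0.0107] [0.0001, -0.0004, -0.0023]
```

View pics/c1.png

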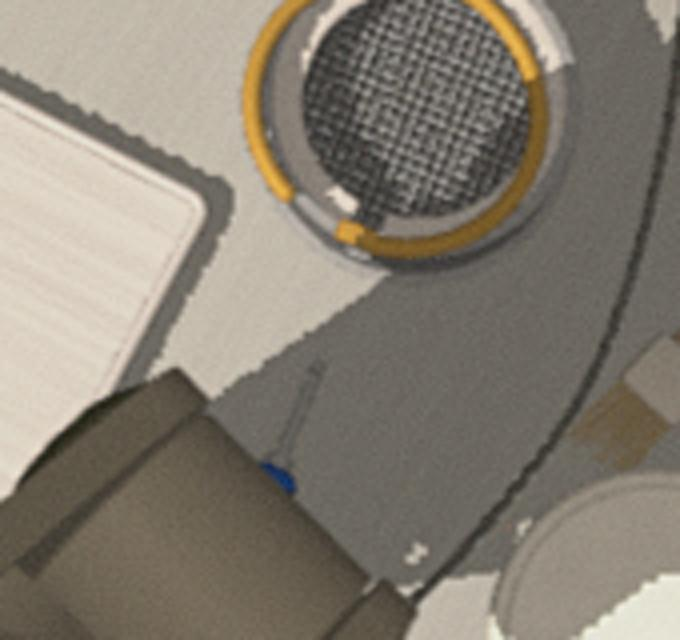

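View pics/c2.png

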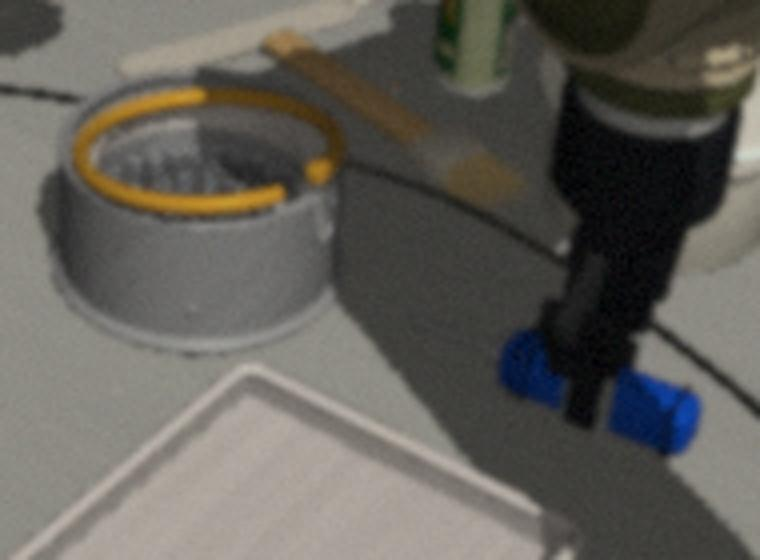

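Request:
step_arm(
  steps=[0,0,0,0.005,0,0,0,0,0,0,0.01,0,0,0,0,0,0,0.01,0,0,0,0.3,0,0,0.01,0,0,0,0.5,0,0,0.008,0,0,0,0.5,0,0,0.005,0,0,0,0.5,0,0,0,0,0,0,0.5,0,0,-0.1,0,0,0,0.5,0,0,-0.2,0,0,0,0.5,0,0,-0.35,0,0,0],
)

```text
time_s: 15.25
position: [0.3805, -0.2075, 0.1277]
tool_rot: [[0.93, -0.368, -0.003], [-0.368, -0.93, 0.002], [-0.003, -0.001, -1.0]]
ft_force: [1.4, 0.3, 0.4]
grip_width: 0.0429
```

```bash
python3 go.py 0.38 -0.21 0.0195 -21.5;  python3 - <<'E'
from h import *
for c in("top","side"):
    im,d=imaging.get_image(c);cv2.imwrite(f"pics/{c}8.png",im)
    if 1:
        P=__import__("ringz").rz(c,im,d)
t=cv2.imread("pics/top8.png");crop(t,220,220,170,160,4,"c1.png")
t=cv2.imread("pics/side8.png");crop(t,285,195,190,140,4,"c2.png")
E
```

```text
t 15.25 p [ 0.3805 -0.2075  0.1277] yaw -21.62 q [-44.3  18.7 102.7  -0.   58.8  67.3] F [1.4 0.3 0.4] w 0.0429
row [0.0029, 0.0089, 0.3607] [-0.0018, 0.0042, -0.0026]
top 0 n 42 zmax 0.0808 r 0.0571
top 20 n 50 zmax 0.0848 r 0.0608
top 40 n 49 zmax 0.0887 r 0.066
top 60 n 54 zmax 0.0925 r 0.0701
top 80 n 61 zmax 0.0958 r 0.0729
top 100 n 60 zmax 0.0961 r 0.0744
top 120 n 35 zmax 0.0964 r 0.074
top 140 n 39 zmax 0.0931 r 0.0691
top 160 n 60 zmax 0.0926 r 0.0694
top 180 n 55 zmax 0.0887 r 0.0665
top 200 n 49 zmax 0.0848 r 0.0625
top 220 n 45 zmax 0.0808 r 0.0583
top 240 n 43 zmax 0.0782 r 0.0549
top 260 n 46 zmax 0.0766 r 0.0517
top 280 n 45 zmax 0.0758 r 0.05
top 300 n 42 zmax 0.0753 r 0.0496
top 320 n 43 zmax 0.077 r 0.0511
top 340 n 48 zmax 0.0776 r 0.0536
side 0 n 17 zmax 0.0801 r 0.0568
side 20 n 15 zmax 0.0839 r 0.0633
side 40 n 31 zmax 0.0876 r 0.0702
side 60 n 51 zmax 0.0912 r 0.0744
side 80 n 67 zmax 0.0935 r 0.0765
side 100 n 66 zmax 0.095 r 0.0773
side 120 n 27 zmax 0.0952 r 0.0757
side 140 n 36 zmax 0.0928 r 0.0703
side 160 n 25 zmax 0.0916 r 0.0691
side 180 n 19 zmax 0.0873 r 0.0626
side 200 n 25 zmax 0.0825 r 0.0576
side 220 n 29 zmax 0.0795 r 0.0546
side 240 n 35 zmax 0.0766 r 0.0521
side 260 n 33 zmax 0.0753 r 0.0487
side 280 n 35 zmax 0.0741 r 0.0478
side 300 n 31 zmax 0.0742 r 0.0479
side 320 n 28 zmax 0.0751 r 0.0496
side 340 n 22 zmax 0.0772 r 0.0525
```

View pics/c1.png

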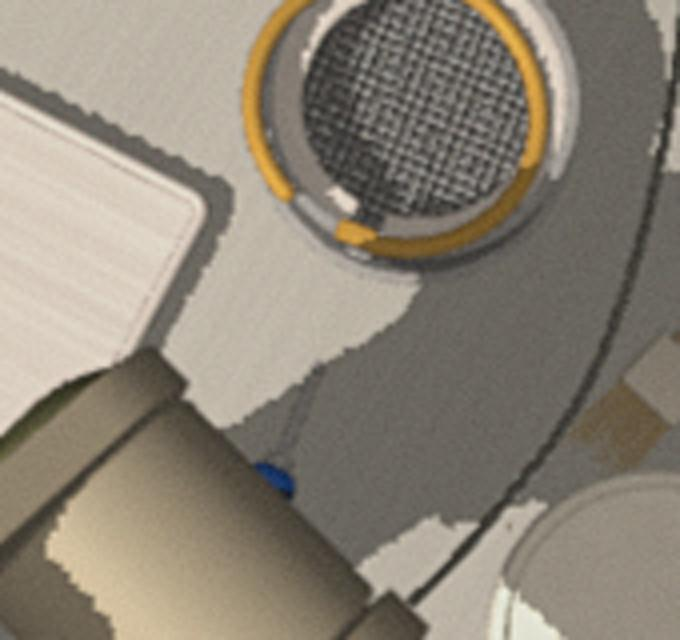

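View pics/c2.png

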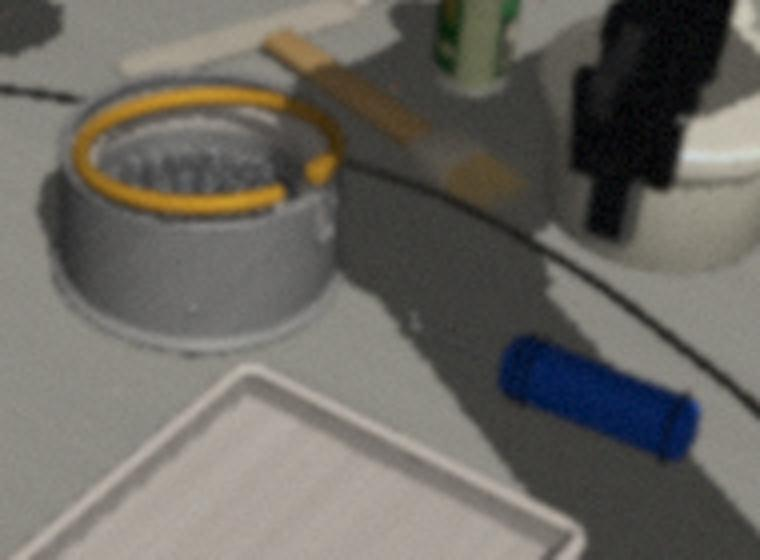

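Run:
```python
from h import *
from ringz import rz
import io,contextlib
S=np.array([.5845,-.288])
for c in("top","side"):
    im,d=imaging.get_image(c);cv2.imwrite(f"pics/{c}9.png",im)
    with contextlib.redirect_stdout(io.StringIO()): P=rz(c,im,d)
    A=np.c_[P[:,:2]-S,np.ones(len(P))];x=np.linalg.lstsq(A,P[:,2],rcond=None)[0]
    print(c,"plane",x,"tilt deg",np.degrees(np.hypot(x[0],x[1])),"dir",np.degrees(np.arctan2(x[1],x[0])))
    q=np.linalg.lstsq(np.c_[2*P[:,:2],np.ones(len(P))],(P[:,:2]**2).sum(1),rcond=None)[0];print("centre",q[:2],q[:2]-S,np.sqrt(q[2]+q[0]**2+q[1]**2))
    t=P[np.hypot(P[:,0]-.52,P[:,1]+.262)<.014];a=np.degrees(np.arctan2(t[:,1]-S[1],t[:,0]-S[0]));r=np.hypot(t[:,0]-S[0],t[:,1]-S[1])
    for b in range(144,180,3):
        k=(a>=b)&(a<b+3)
        if k.sum(): print(b,k.sum(),np.round([r[k].min(),r[k].max(),t[k,2].min(),t[k,2].max()],4))
    r=imaging.pinpoint(c,"ring_tab");print([(np.round(i["pixel"],1),round(i["score"],2),np.round(onz(c,i["pixel"],.087),4)) for i in r[:2]])
t=cv2.imread("pics/top9.png");crop(t,295,255,45,40,15,"c1.png")
t=cv2.imread("pics/side9.png");crop(t,335,215,50,40,14,"c2.png")
```

```text
top plane [-0.08536339  0.15384193  0.08146713] tilt deg 10.080515802961273 dir 119.02489815769417
centre [ 0.57825499 -0.27754223] [-0.00624501  0.01045777] 0.062439874336207
147 2 [0.0672 0.0707 0.0903 0.0931]
150 11 [0.0596 0.0735 0.0467 0.0982]
153 13 [0.0652 0.0741 0.0877 0.094 ]
156 11 [0.0644 0.073  0.0893 0.0929]
159 11 [0.0647 0.0725 0.0863 0.0935]
162 11 [0.0659 0.0738 0.0882 0.0928]
165 9 [0.0663 0.0736 0.0866 0.0907]
168 5 [0.0675 0.0726 0.0883 0.0912]
[(array([306.4, 276.7]), 0.75, array([ 0.5242, -0.2567,  0.087 ]))]
side plane [-0.07374944  0.15099772  0.07990805] tilt deg 9.628298327348068 dir 116.03154322493282
centre [ 0.57966175 -0.27447797] [-0.00483825  0.01352203] 0.06242895888701275
144 1 [0.0691 0.0691 0.0885 0.0885]
147 10 [0.0662 0.0724 0.0863 0.0934]
150 9 [0.0684 0.0735 0.0857 0.0936]
153 7 [0.0645 0.0729 0.0864 0.0934]
156 7 [0.0663 0.0735 0.0861 0.0929]
159 7 [0.0636 0.0732 0.0864 0.0921]
162 2 [0.0675 0.0692 0.0906 0.0907]
165 8 [0.0644 0.0726 0.0753 0.0914]
168 1 [0.0684 0.0684 0.0757 0.0757]
[(array([365.8, 237.1]), 0.84, array([ 0.5206, -0.2603,  0.087 ]))]
```

View pics/c1.png

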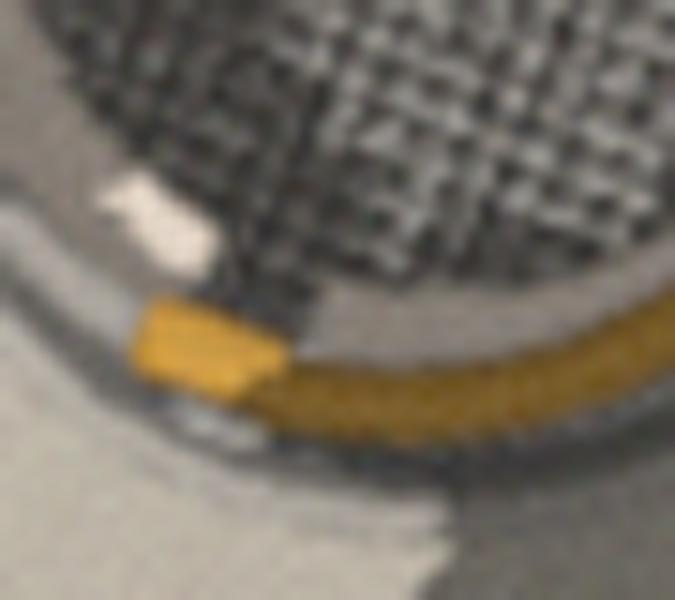

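View pics/c2.png

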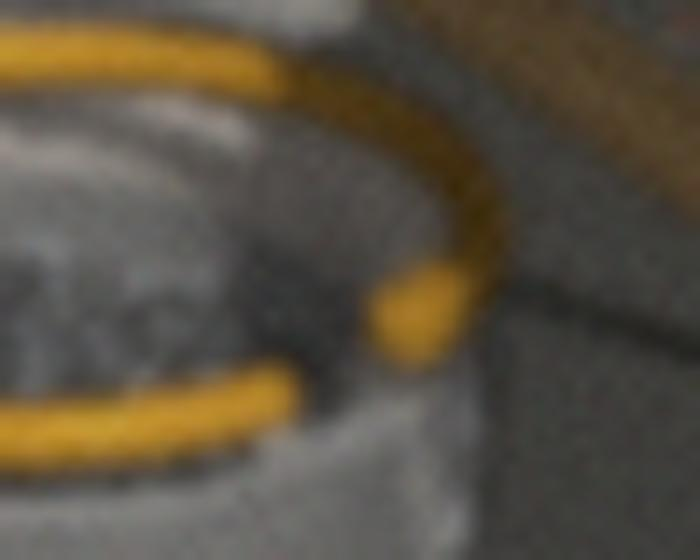

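```bash
cat > go2.py <<'E'
from h import *
from scipy.spatial.transform import Rotation as Ro
def rot(n,yang):
    n=np.array(n,float);n/=np.linalg.norm(n);z=-n
    y=np.array([np.cos(np.radians(yang)),np.sin(np.radians(yang)),0]);y-=y@z*z;y/=np.linalg.norm(y)
    return np.c_[np.cross(y,z),y,z]
def rows(p,T):
    o=env.observe();R=np.array(o["tool_rot"]);p0=np.array(o["position"])
    print("t",o["time_s"],"p",np.round(p0,4),"q",np.round(o["q"],1),"F",np.round(o["ft_force"],1),"w",round(o["grip_width"],4))
    print("row",np.round(R.T@(np.array(p)-p0)/.3,4).tolist(),np.round(Ro.from_matrix(R.T@T).as_rotvec(degrees=True)/45,4).tolist())
E
python3 - <<'E'
from go2 import *
print(onz("top",(308.6,277.5),.092),onz("side",(364.4,237),.088),tri([("top",(308.6,277.5)),("side",(364.4,237))]))
n=np.array([.08,-.152,1]);T=rot(n,-17);print(T)
c=np.array([.5195,-.2605,.0875]);
nn=n/np.linalg.norm(n)
for h in(.06,.011):
    p=c+nn*h;print(p);rows(p,T)
E
```

```text
[ 0.52230419 -0.26048394  0.092     ] [ 0.52311401 -0.258615    0.088     ] [ 0.52310879 -0.26049515  0.08669065]
[[ 0.29022096  0.95370604 -0.07884533]
 [ 0.94926999 -0.27648618  0.14980612]
 [ 0.12107136 -0.11832238 -0.98556661]]
[ 0.52423072 -0.26948837  0.146634  ]
t 15.55 p [ 0.3807 -0.2077  0.1266] q [-44.3  18.8 102.8   0.   58.5  67.3] F [-0.1  0.9 -0.4] w 0.043
row [0.5205, 0.0153, -0.0677] [0.2409, -0.007, -2.1064]
[ 0.5203673  -0.26214787  0.09834123]
t 15.55 p [ 0.3807 -0.2077  0.1266] q [-44.3  18.8 102.8   0.   58.5  67.3] F [-0.1  0.9 -0.4] w 0.043
row [0.4998, -0.0025, 0.0934] [0.2409, -0.007, -2.1064]
```

Request:
step_arm(
  steps=[0.5,0,0,-0.15,0,0,-0.2,0.5,0.15,0,-0.2,0,0,-1,0.5,0.25,0,-0.2,0,0,-1,0.5,0.25,0,-0.2,0,0,-1,0.5,0.25,0,-0.2,0,0,-1,0.5,0.25,0,-0.2,0,0,-1,0.5,0.25,0,-0.2,0,0,-1],
)

```text
time_s: 16.25
position: [0.4506, -0.2355, 0.1859]
tool_rot: [[0.918, 0.397, -0.002], [0.397, -0.918, 0.002], [-0.001, -0.003, -1.0]]
ft_force: [-0.6, -0.1, -0.5]
grip_width: 0.0423
```

```bash
cat > t1.py <<'E'
from go2 import *
n=np.array([.08,-.152,1]);T=rot(n,-17)
c=np.array([.522,-.2602,.0875]);nn=n/np.linalg.norm(n)
for h in(.06,.03,.011): rows(c+nn*h,T)
E
python3 t1.py
```

```text
t 16.25 p [ 0.4506 -0.2355  0.1859] q [-41.   21.   86.7   0.   72.4  25.7] F [-0.6 -0.1 -0.5] w 0.0423
row [0.1884, 0.2043, 0.1302] [0.2052, 0.0789, -1.109]
t 16.25 p [ 0.4506 -0.2355  0.1859] q [-41.   21.   86.7   0.   72.4  25.7] F [-0.6 -0.1 -0.5] w 0.0423
row [0.1872, 0.1877, 0.2288] [0.2052, 0.0789, -1.109]
t 16.25 p [ 0.4506 -0.2355  0.1859] q [-41.   21.   86.7   0.   72.4  25.7] F [-0.6 -0.1 -0.5] w 0.0423
row [0.1865, 0.1772, 0.2912] [0.2052, 0.0789, -1.109]
```

Request:
step_arm(
  steps=[0.5,0.188,0.2,0.05,0.18,0.07,-1,0.5,0.188,0.2,0.1,0.18,0.07,-1,0.5,0.188,0.2,0.1,0.18,0.07,-1,0.5,0.188,0.2,0.1,0.18,0.07,-1,0.5,0.188,0.2,0.1,0.18,0.07,-1,0.5,0.188,0.2,0.1,0.18,0.07,-1,0.5,0.188,0.2,0.1,0.18,0.07,-1],
)

```text
time_s: 16.95
position: [0.5263, -0.2684, 0.1562]
tool_rot: [[0.371, 0.926, -0.063], [0.923, -0.361, 0.135], [0.103, -0.108, -0.989]]
ft_force: [0.5, 1.3, -0.6]
grip_width: 0.0427
```

```bash
python3 t1.py
```

```text
t 16.95 p [ 0.5263 -0.2684  0.1562] q [-40.   33.1  71.1   3.6  83.6 -19. ] F [ 0.5  1.3 -0.6] w 0.0427
row [-0.0052, 0.0056, 0.031] [0.0253, 0.0112, -0.1107]
t 16.95 p [ 0.5263 -0.2684  0.1562] q [-40.   33.1  71.1   3.6  83.6 -19. ] F [ 0.5  1.3 -0.6] w 0.0427
row [-0.0044, 0.0036, 0.131] [0.0253, 0.0112, -0.1107]
t 16.95 p [ 0.5263 -0.2684  0.1562] q [-40.   33.1  71.1   3.6  83.6 -19. ] F [ 0.5  1.3 -0.6] w 0.0427
row [-0.0039, 0.0023, 0.1943] [0.0253, 0.0112, -0.1107]
```

Request:
step_arm(
  steps=[0.5,-0.004,0.004,0.06,0.025,0.011,-0.11,0.5,-0.004,0.004,0.12,0.025,0.011,-0.11,0.5,-0.004,0.004,0.13,0.025,0.011,-0.11,0.5,-0.004,0.004,0.13,0.025,0.011,-0.11,0.5,-0.004,0.004,0.13,0.025,0.011,-0.11],
)

```text
time_s: 17.45
position: [0.525, -0.2649, 0.1193]
tool_rot: [[0.29, 0.954, -0.076], [0.949, -0.277, 0.147], [0.119, -0.115, -0.986]]
ft_force: [0.1, 0.1, -0.5]
grip_width: 0.0427
```

```bash
python3 t1.py;  python3 - <<'E'
from h import *
for c in("top","side"):
    im,d=imaging.get_image(c);cv2.imwrite(f"pics/{c}10.png",im)
t=cv2.imread("pics/top10.png");crop(t,250,180,130,130,5,"c1.png")
t=cv2.imread("pics/side10.png");crop(t,300,170,110,100,7,"c2.png")
E
```

```text
t 17.45 p [ 0.525  -0.2649  0.1193] q [-39.8  35.4  73.5   3.7  79.9 -24.2] F [ 0.1  0.1 -0.5] w 0.0427
row [-0.001, -0.0012, -0.0923] [0.0042, 0.0021, -0.0001]
t 17.45 p [ 0.525  -0.2649  0.1193] q [-39.8  35.4  73.5   3.7  79.9 -24.2] F [ 0.1  0.1 -0.5] w 0.0427
row [-0.0008, -0.0015, 0.0077] [0.0042, 0.0021, -0.0001]
t 17.45 p [ 0.525  -0.2649  0.1193] q [-39.8  35.4  73.5   3.7  79.9 -24.2] F [ 0.1  0.1 -0.5] w 0.0427
row [-0.0007, -0.0017, 0.0711] [0.0042, 0.0021, -0.0001]
```

View pics/c1.png

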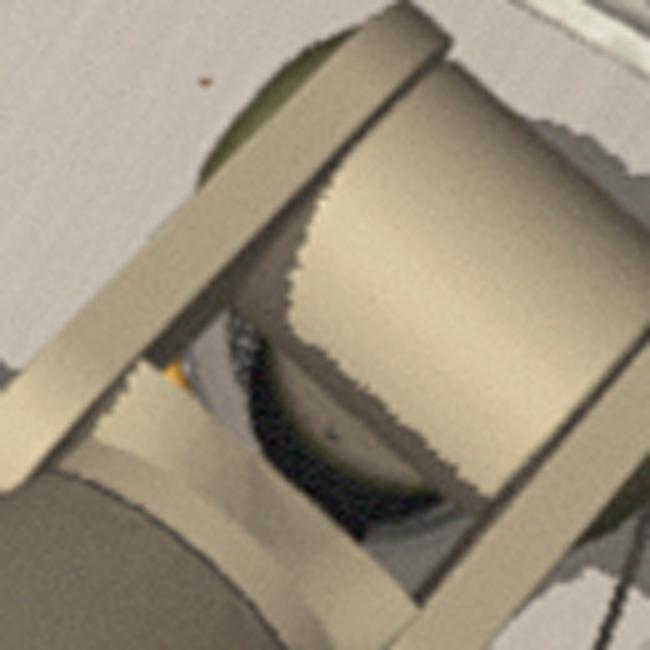

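View pics/c2.png

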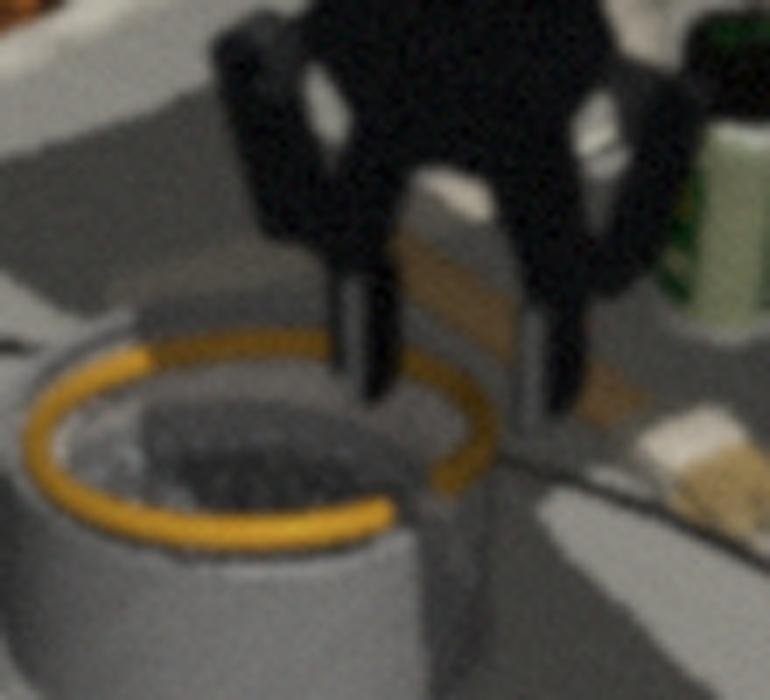

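Request:
step_arm(
  steps=[0.5,-0.001,-0.001,0.03,0.004,0.002,0,0.5,-0.001,-0.001,0.055,0.004,0.002,0,0.5,-0.001,-0.001,0.07,0.004,0.002,0,0.5,-0.001,-0.001,0.07,0.004,0.002,0,0.5,-0.001,-0.001,0.07,0.004,0.002,0],
)

```text
time_s: 18.05
position: [0.5228, -0.2618, 0.0978]
tool_rot: [[0.29, 0.954, -0.08], [0.949, -0.276, 0.151], [0.122, -0.119, -0.985]]
ft_force: [0.7, -0.2, -0.1]
grip_width: 0.0427
```

```bash
python3 t1.py|tail -2;  python3 - <<'E'
from h import *
for c in("side",):
    im,d=imaging.get_image(c);cv2.imwrite(f"pics/{c}11.png",im)
t=cv2.imread("pics/side11.png");t=np.clip(t*1.5,0,255).astype(np.uint8);crop(t,330,200,70,60,11,"c2.png")
E
```

```text
t 18.05 p [ 0.5228 -0.2618  0.0978] q [-39.8  36.6  75.3   3.8  77.2 -24.4] F [ 0.7 -0.2 -0.1] w 0.0427
row [0.0001, 0.0, -0.0017] [-0.0014, -0.0006, 0.001]
```

View pics/c2.png

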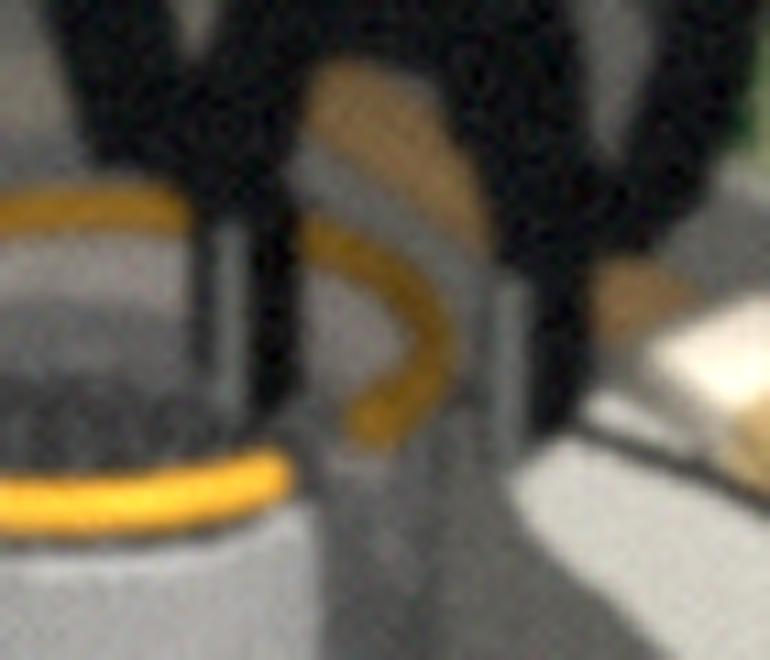

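Request:
step_arm(
  steps=[0.3,0,0,0,0,0,0,0.2,0,0,0,0,0,0,0.12,0,0,0,0,0,0,0,0,0,0,0,0,0,0,0,0,0,0,0,0,0,0,0,0,0,0,0,0,0,0,0,0,0,0],
  grip_force=50,
)

```text
time_s: 18.8
position: [0.5227, -0.2618, 0.0979]
tool_rot: [[0.29, 0.954, -0.08], [0.949, -0.276, 0.151], [0.122, -0.119, -0.985]]
ft_force: [-0.6, -0.9, 0.3]
grip_width: 0.0069
```

```bash
python3 t1.py|tail -2;  python3 - <<'E'
from h import *
for c in("side",):
    im,d=imaging.get_image(c);cv2.imwrite(f"pics/{c}12.png",im)
t=cv2.imread("pics/side12.png");t=np.clip(t*1.5,0,255).astype(np.uint8);crop(t,280,190,120,90,6,"c2.png")
E
```

```text
t 18.8 p [ 0.5227 -0.2618  0.0979] q [-39.8  36.6  75.3   3.8  77.2 -24.4] F [-0.6 -0.9  0.3] w 0.0069
row [0.0002, 0.0003, -0.0016] [-0.0014, -0.0006, 0.0009]
```

View pics/c2.png

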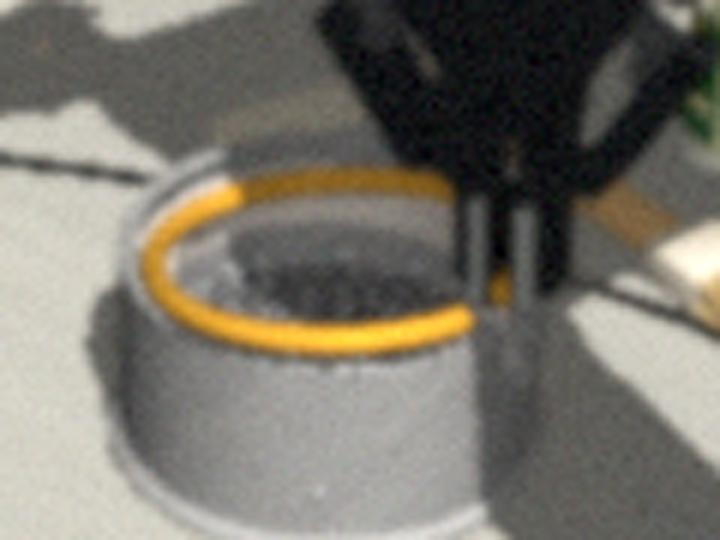

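Request:
step_arm(
  steps=[0,0.003,-0.003,-0.025,0,0,0,0,0.006,-0.006,-0.05,0,0,0,0,0.01,-0.01,-0.08,0,0,0,0,0.015,-0.015,-0.12,0,0,0,0,0.02,-0.02,-0.16,0,0,0,0,0.024,-0.024,-0.197,0,0,0,0,0.024,-0.024,-0.197,0,0,0,0,0.024,-0.024,-0.197,0,0,0],
  grip_force=60,
)

```text
time_s: 19.65
position: [0.5226, -0.2618, 0.158]
tool_rot: [[0.289, 0.954, -0.08], [0.949, -0.276, 0.15], [0.122, -0.119, -0.985]]
ft_force: [0.6, -0.2, -1.6]
grip_width: 0.0071
```

```bash
python3 t1.py|tail -2;  python3 - <<'E'
from h import *
for c in("side",):
    im,d=imaging.get_image(c);cv2.imwrite(f"pics/{c}13.png",im)
t=cv2.imread("pics/side13.png");t=np.clip(t*1.5,0,255).astype(np.uint8);crop(t,260,130,160,140,4,"c2.png")
E
```

```text
t 19.65 p [ 0.5226 -0.2618  0.158 ] q [-39.8  33.   71.2   3.7  84.9 -23.9] F [ 0.6 -0.2 -1.6] w 0.0071
row [-0.0239, 0.0244, 0.1957] [-0.0011, -0.0005, 0.001]
```

View pics/c2.png

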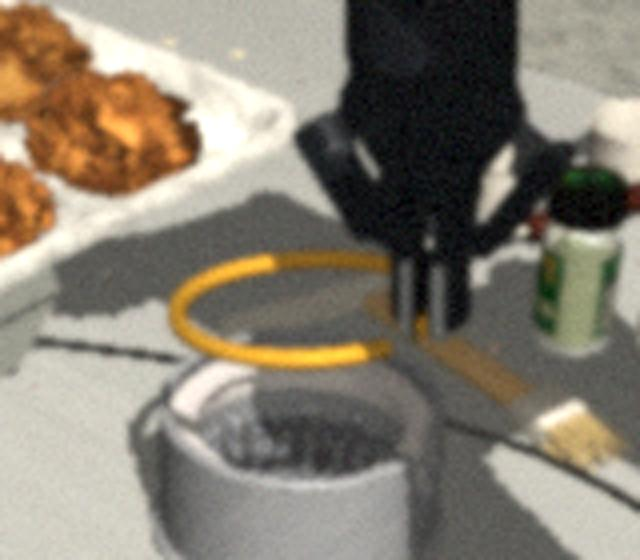

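```bash
cat > t2.py <<'E'
from go2 import *
import sys
z=float(sys.argv[1]);x,y=(float(sys.argv[2]),float(sys.argv[3])) if len(sys.argv)>3 else (.489,-.099)
n=eval(sys.argv[4]) if len(sys.argv)>4 else [0,0,1]
rows([x,y,z],rot(n,61))
E
python3 t2.py .18
```

```text
t 19.7 p [ 0.5225 -0.2617  0.1575] q [-39.8  33.   71.3   3.7  84.9 -23.9] F [-0.2 -0.2 -0.5] w 0.0071
row [0.4918, -0.265, 0.017] [-0.0237, -0.2351, -1.7185]
```

Request:
step_arm(
  steps=[0,0.01,-0.01,-0.08,0,-0.05,-0.1,0,0.1,-0.05,-0.08,-0.01,-0.12,-0.3,0,0.2,-0.1,-0.06,-0.01,-0.12,-0.5,0,0.25,-0.13,-0.05,-0.01,-0.12,-0.7,0,0.25,-0.13,-0.05,-0.01,-0.12,-0.86,0,0.25,-0.13,-0.05,-0.01,-0.12,-0.86,0,0.25,-0.13,-0.05,-0.01,-0.12,-0.86],
)

```text
time_s: 20.4
position: [0.5083, -0.1824, 0.186]
tool_rot: [[-0.374, 0.925, -0.068], [0.924, 0.378, 0.059], [0.081, -0.041, -0.996]]
ft_force: [-0.3, 0.0, 0.1]
grip_width: 0.0069
```

```bash
python3 t2.py .18
```

```text
t 20.4 p [ 0.5083 -0.1824  0.186 ] q [-32.6  25.9  78.7   0.8  80.6 -54.9] F [-0.3  0.   0.1] w 0.0069
row [0.2793, 0.0462, 0.041] [-0.0153, -0.1168, -0.8635]
```

Request:
step_arm(
  steps=[0,0.07,0.01,0.01,0,-0.03,-0.2,0,0.14,0.02,0.02,-0.01,-0.06,-0.4,0,0.21,0.035,0.03,-0.015,-0.09,-0.6,0,0.28,0.046,0.04,-0.015,-0.117,-0.8,0,0.28,0.046,0.04,-0.015,-0.117,-0.864,0,0.28,0.046,0.04,-0.015,-0.117,-0.864,0,0.28,0.046,0.04,-0.015,-0.117,-0.864,0,0.28,0.046,0.04,-0.015,-0.117,-0.864],
)

```text
time_s: 21.2
position: [0.4888, -0.0993, 0.1805]
tool_rot: [[-0.875, 0.484, 0.001], [0.484, 0.875, -0.0], [-0.001, 0.0, -1.0]]
ft_force: [0.6, 0.3, 0.4]
grip_width: 0.0068
```

```bash
python3 t2.py .18
cat > rp.py <<'E'
from h import *
import sys
for c in("top","side"):
    im,d=imaging.get_image(c);cv2.imwrite(f"pics/{c}_{sys.argv[1]}.png",im)
    hsv=cv2.cvtColor(im,cv2.COLOR_BGR2HSV);m=(hsv[...,0]>12)&(hsv[...,0]<28)&(hsv[...,1]>130)
    P,u,v=cloud(c,d,m);z0=float(sys.argv[2]);k=(np.hypot(P[:,0]-.519,P[:,1]+.045)<.11)&(abs(P[:,2]-z0)<.04);P=P[k]
    for _ in range(3):
        A=np.c_[P[:,:2]-[.519,-.045],np.ones(len(P))];x=np.linalg.lstsq(A,P[:,2],rcond=None)[0];e=abs(A@x-P[:,2]);P=P[e<max(.004,2*np.median(e))]
    q=np.linalg.lstsq(np.c_[2*P[:,:2],np.ones(len(P))],(P[:,:2]**2).sum(1),rcond=None)[0]
    print(c,len(P),"plane",np.round(x,4),"tilt",np.degrees(np.hypot(x[0],x[1])),"dir",np.degrees(np.arctan2(x[1],x[0])),"centre",q[:2],np.sqrt(q[2]+q[0]**2+q[1]**2))
t=cv2.imread(f"pics/top_{sys.argv[1]}.png");crop(t,90,150,200,220,2.7,"c1.png")
t=cv2.imread(f"pics/side_{sys.argv[1]}.png");crop(t,240,160,220,270,2.2,"c2.png")
a,b=cv2.imread("pics/c1.png"),cv2.imread("pics/c2.png");h=min(a.shape[0],b.shape[0]);cv2.imwrite(f"pics/j_{sys.argv[1]}.png",cv2.resize(np.hstack([a[:h],b[:h]]),None,fx=.76,fy=.76))
E
python3 rp.py p1 .165
```

```text
t 21.2 p [ 0.4888 -0.0993  0.1805] q [-25.1  20.4  88.8   0.   70.8 -86.2] F [0.6 0.3 0.4] w 0.0068
row [-0.0, 0.0012, 0.0016] [0.0002, 0.0008, 0.0009]
top 276 plane [-0.0022 -0.0113  0.1729] tilt 0.6572689023681466 dir -100.92199047285857 centre [ 0.51397861 -0.04634665] 0.06417518317113007
side 1069 plane [-0.0031 -0.0114  0.1717] tilt 0.6797168732734162 dir -105.30612523637235 centre [ 0.51481776 -0.04283046] 0.06344591391275559
```

```bash
ls pics | tail -3
```

```text
top_r2.png
top_r3.png
top_r4.png
```

View pics/j_p1.png

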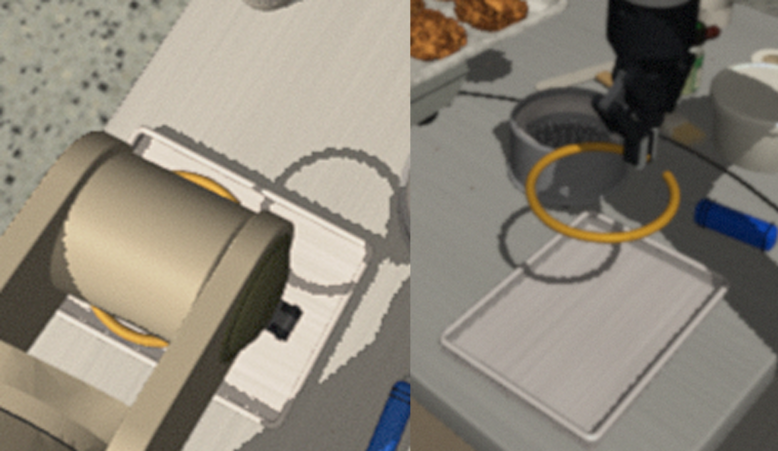

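Request:
step_arm(
  steps=[0,-0.012,0.006,0.12,0,0,0,0,-0.012,0.006,0.25,0,0,0,0,-0.012,0.006,0.37,0,0,0,0,-0.012,0.006,0.45,0,0,0,0,-0.012,0.006,0.48,0,0,0,0,-0.012,0.006,0.48,0,0,0,0,-0.012,0.006,0.48,0,0,0],
)

```text
time_s: 22.0
position: [0.4934, -0.0993, 0.0377]
tool_rot: [[-0.877, 0.481, 0.003], [0.481, 0.877, -0.001], [-0.003, 0.0, -1.0]]
ft_force: [0.5, -0.1, -1.4]
grip_width: 0.007
```

```bash
python3 t2.py .022 .4925 -.099; python3 rp.py p2 .03
```

```text
t 22.0 p [ 0.4934 -0.0993  0.0377] q [-24.9  32.4  97.9   0.   49.5 -86.1] F [ 0.5 -0.1 -1.4] w 0.007
row [0.0033, -0.0008, 0.0522] [0.0005, 0.0035, 0.005]
top 157 plane [-0.0029 -0.014   0.0298] tilt 0.817991326294974 dir -101.662109548319 centre [ 0.51913374 -0.04582818] 0.06377560263214248
side 848 plane [-0.0059 -0.0191  0.0291] tilt 1.1468911310273735 dir -107.20204292693546 centre [ 0.51991748 -0.0428469 ] 0.06333663093093843
```

View pics/c2.png

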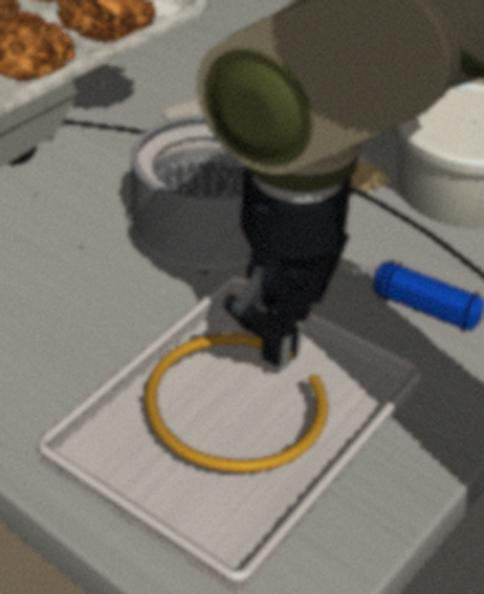

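Request:
step_arm(
  steps=[0,0,0,0.025,0,0,0,0,0,0,0.04,0,0,0,0,0,0,0.05,0,0,0,0,0,0,0.053,0,0,0,0,0,0,0.053,0,0,0,0,0,0,0.053,0,0,0],
)

```text
time_s: 22.7
position: [0.4929, -0.0989, 0.0208]
tool_rot: [[-0.877, 0.481, 0.001], [0.481, 0.877, -0.0], [-0.001, 0.0, -1.0]]
ft_force: [0.9, 0.2, -1.2]
grip_width: 0.0068
```

```bash
python3 t2.py .022 .4925 -.099; python3 rp.py p3 .012
```

```text
t 22.7 p [ 0.4929 -0.0989  0.0208] q [-24.9  34.1  98.7   0.   47.2 -86.1] F [ 0.9  0.2 -1.2] w 0.0068
row [0.0009, -0.0007, -0.0039] [0.0003, 0.0014, 0.0057]
top 121 plane [-0.0087 -0.0123  0.0131] tilt 0.8665202057691824 dir -125.30297841928206 centre [ 0.51848166 -0.04614243] 0.0636241990301299
side 799 plane [-0.0036 -0.011   0.0124] tilt 0.6624282072149105 dir -107.9928741133473 centre [ 0.51912726 -0.04247103] 0.06323732320901235
```

Request:
step_arm(
  steps=[0.1,0,0,0,0,0,0,0.15,0,0,0,0,0,0,0.25,0,0,0,0,0,0,0.35,0,0,0,0,0,0,0.35,0,0,0,0,0,0,0.35,0,0,-0.03,0,0,0,0.35,0,0,-0.1,0,0,0,0.35,0,0,-0.25,0,0,0,0.35,0,0,-0.4,0,0,0,0.35,0,0,-0.4,0,0,0],
)

```text
time_s: 23.8
position: [0.4948, -0.0997, 0.1466]
tool_rot: [[-0.877, 0.481, 0.011], [0.481, 0.877, -0.005], [-0.012, 0.001, -1.0]]
ft_force: [-0.4, -0.7, -1.0]
grip_width: 0.03
```

```bash
python3 t2.py .2 .42 -.25; python3 rp.py p4 .012
```

```text
t 23.8 p [ 0.4948 -0.0997  0.1466] q [-24.9  23.   91.1   0.   65.2 -86.1] F [-0.4 -0.7 -1. ] w 0.03
row [-0.0244, -0.559, -0.1783] [0.0013, 0.0152, 0.006]
top 33 plane [ 0.2326 -0.1318  0.0293] tilt 15.320137265036552 dir -29.543154614744125 centre [ 0.46889812 -0.01380257] 0.009765609851989206
side 848 plane [ 0.0003 -0.0008  0.0105] tilt 0.045715838306692944 dir -71.53576230045942 centre [ 0.51882126 -0.04209662] 0.06302524918438028
```

View pics/c2.png

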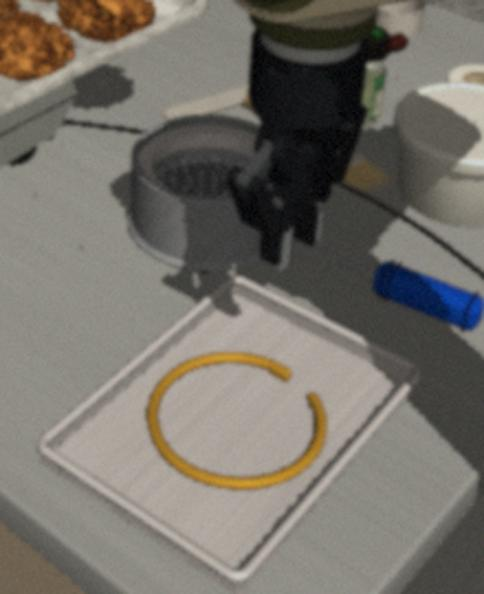

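Request:
step_arm(
  steps=[0.35,0,-0.15,-0.1,0,0,0,0.35,0,-0.3,-0.2,0,0,0,0.35,0,-0.5,-0.25,0,0,0,0.35,0,-0.65,-0.25,0,0,0,0.35,0,-0.65,-0.25,0,0,0,0.35,0,-0.65,-0.25,0,0,0,0.35,0,-0.65,-0.25,0,0,0,0.35,0,-0.65,-0.25,0,0,0],
)

```text
time_s: 24.7
position: [0.3993, -0.2685, 0.2151]
tool_rot: [[-0.878, 0.479, 0.0], [0.479, 0.878, 0.001], [0.0, 0.001, -1.0]]
ft_force: [0.5, -0.2, 0.7]
grip_width: 0.03
```

```bash
python3 rp.py p5 .012
python3 - <<'E'
from h import *
print(env.observe()["time_s"],env.observe()["qvel"].round(2))
for c in("top","side"):
    for t,z in(("pan",0),("shaker_a",0.05),("pastry_brush",.01),("pick",.014),("pick_tip",.022),("ring",.007)):
        r=imaging.pinpoint(c,t);print(c,t,[(np.round(i["pixel"],1),round(i["score"],2),np.round(onz(c,i["pixel"],z),3)) for i in r[:1]])
E
```

```text
top 713 plane [-0.0009  0.0034  0.0115] tilt 0.20325936805677447 dir 104.06882583797078 centre [ 0.51770453 -0.04547558] 0.06311492993535675
side 847 plane [-0.0005 -0.0008  0.0106] tilt 0.05595608654223783 dir -121.33418175696082 centre [ 0.5187635  -0.04201237] 0.06300959353970446
24.8 [-0.26 -0.03 -0.21 -0.03  0.04 -0.16]
top pan [(array([189.9, 284. ]), 0.91, array([ 0.519, -0.041,  0.   ]))]
top shaker_a [(array([439.3, 322.3]), 0.76, array([ 0.451, -0.492,  0.05 ]))]
top pastry_brush [(array([402.5, 295.1]), 0.59, array([ 0.501, -0.435,  0.01 ]))]
top pick [(array([280.4, 361.4]), 0.57, array([ 0.38 , -0.212,  0.014]))]
top pick_tip [(array([217.5, 299. ]), 0.33, array([ 0.49 , -0.096,  0.022]))]
top ring []
side pan [(array([347.6, 355. ]), 0.77, array([ 0.517, -0.039,  0.   ]))]
side shaker_a [(array([400.4, 211.7]), 0.68, array([ 0.463, -0.429,  0.05 ]))]
side pastry_brush [(array([381.4, 224. ]), 0.63, array([ 0.502, -0.432,  0.01 ]))]
side pick [(array([436.4, 293.8]), 0.93, array([ 0.377, -0.21 ,  0.014]))]
side pick_tip [(array([389. , 271.1]), 0.87, array([ 0.469, -0.249,  0.022]))]
side ring []
```

View pics/top_p5.png

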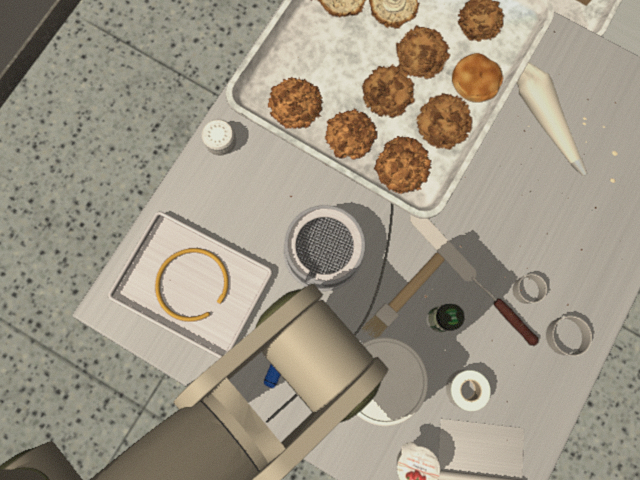

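View pics/side_p5.png

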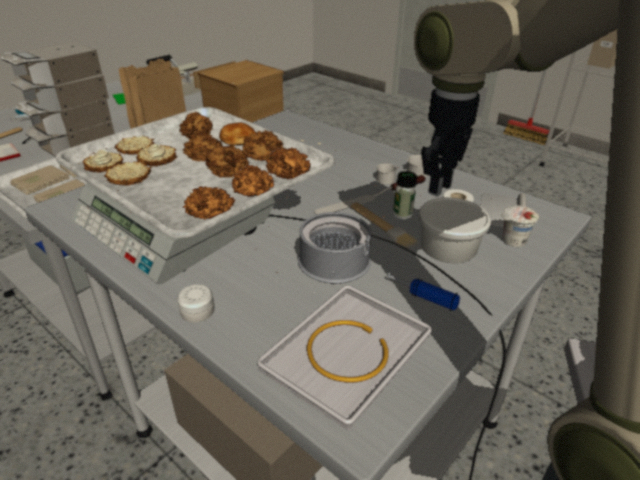

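```bash
python3 -c "
from rig import close_job
print(close_job())"
```

```text
the job is handed in; nothing more can be done
None
```

The ring is off the sieve and lying flat in the pan, and the pick is back on the table. I handed the job in at about 25 s; the hand-in reports no verdict.

**What I did:**
- **Tab:** I took the pick through the notch, hooked it behind the tab and lifted the tab to about 0.087 m in the sieve frame. I then drew it about 11 mm outward and left it standing above the rim.
- **Pick:** I withdrew it and laid it flat on the table near (0.38, -0.21).
- **Ring:** I gripped it by the tab, lifted it off and lowered it level into the pan, opening the fingers about 1 mm above the floor.

**Last checks:**
- **Ring:** it is tilted about 0.2° or less. Its top is about 11 mm above the table, which matches lying on the pan floor. Its centre is within about 4 mm of the pan's centre.
- **Pan and bystanders:** the pan, jar and brush look unmoved in both pictures.
- **Arm:** the arm is clear of everything.

**Checks that failed or disagreed:**
- **Pick tip:** the arm hid most of the pick in the last top view, and that camera reported the tip in the wrong place (low score, 0.33). The side camera placed it where expected, at (0.469, -0.249).
- **Jar:** the two cameras gave jar positions that differ by about 6 cm, probably because I assumed the wrong height for it. The jar's pixel in each view moved only 3 to 5 pixels.
- **Ring detection:** the network never found the ring in any picture I asked it about, so the ring figures come from colour and depth.

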